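Pack the specimen boxes in the transit rack and set its transport lock

TASK

Pack the small clear-lidded specimen boxes standing on the bench into the transit rack for shipping. Slide the transport lock fully back, swing the hold-down hasp right up off its catch, draw the sprung follower back and park its knob in the side notch, and stand every box, lid up, in the track between the follower and the end stop; then let the follower close on the boxes so that they are held without gaps, swing the hasp right down over them and slide the transport lock fully home. Leave the tools lying near the boxes where they are.

Things in the scene. Friction and masses are not known exactly. Their poses are not given: they have to be found in the camera images.
- rack: Transit rack fixed to the bench: plywood base 100 x 325 x 12 mm, metal fittings. Origin on the bench under the track's centre line; z up, y along the track (to the robot's left at yaw 0), x across it, away from the robot. Base: x -66 to 34, y -162 to 163 mm. Hinge cheeks of the hasp (54 mm high): y 134 to 156; catch block that carries the lock: y -160 to -76, x -22 to 22
- end_stop (a point): Centre of the end stop's face, looking along the rack's +y, at rack x 0, y -70, z 26.5 mm (plate 46 mm wide, 43 mm high). The boxes stand from here to the follower's face on the track floor, 12 mm up, between two rails (inner faces x = -20 and 20, flared lips out to x = +-27, 22 mm high). All beside the rails is lower than 22 mm, save the follower's arm and knob
- lock (a joint): Transport lock, a steel slide on the catch block, in m: 0 = home, at its end stop toward the track, its tongue 12 mm over the hasp's tip, which then cannot rise; slides toward the rack's -y to 0.026 = fully back at the other stop. Friction about 2 N, stays where left. The hasp can be seated only while the lock is back; the lock's upturned front lip rides over a hasp tip left up to 3 mm high
- lock_grip (a point): Centre of the lock's black grip, a block 18 mm (rack x) by 14 mm (rack y), 22 mm high (56 to 78 mm above the bench), at rack x 0, y = -118 mm - joint value. The guides beside it (x = +-11 to +-22) are 59.5 mm high
- hasp (a joint): Hold-down hasp: flat steel bar 24 mm wide, 4 mm thick, 245 mm long, above the track, hinged at the left end (axis along rack x, at rack y 145, z 46 mm), in rad. 0 = down flat, tip on the catch block (bar 44 to 48 mm above the bench); grows as the tip is lifted, up to 2.1 (past upright, leaning left). Stiff hinge: it stays where left and moves with 1 to 2 N at the knob
- hasp_knob (a point): Centre of the black ball knob, 18 mm diameter on a short stem, on the hasp's upper face, 190 mm from the hinge axis along the bar and 19 mm above the bar's mid-plane. At angle a: rack x 0, y = 145 - 190 cos a + 19 sin a, z = 46 + 190 sin a + 19 cos a (mm)
- follower (a joint): Sprung follower (pusher plate, top 38 mm above the bench) in the track, in m. 0 = fully forward, 18 mm from the end stop; grows as it is drawn toward the rack's +y, up to 0.149. A spring pulls it toward 0 with 4 to 5 N. With boxes held it stands at 0.048 (two), 0.081 (three) or 0.114 (four)
- follower_face (a point): Centre of the follower's face that presses on the boxes, at rack y = -52 mm + joint value; axes as the rack's (boxes stand on its -y side)
- catch (a joint): Sideways place of the follower's knob in m: 0 = in the straight slot, 0.012 = fully out in the notch, toward the rack's -x. The notch can be entered only with the follower drawn to 0.143 or more; let go there, the follower stays parked at about 0.142. Pushed back sideways to 0 it comes free and the spring closes it at about 0.2 m/s. Sideways friction 1 N, 2 to 3 N while parked
- follower_knob (a point): Centre of the follower's black upright knob, 17 mm diameter, 22 mm high (30.5 to 52.5 mm above the bench; the arm under it 27.5 mm), in front of the track: rack x = -40 mm - catch value, y = -42 mm + follower value
- box_1_center (a point): Centre (half-way up) of a specimen box, 33 x 33 mm, 29 mm high, about 35 g: white tray, clear lid, brown fossil fragment inside; z axis up out of the lid, x and y square to its sides. Two to four alike stand on the bench, right of the rack
- box_2_center (a point): Centre (half-way up) of a specimen box, 33 x 33 mm, 29 mm high, about 35 g: white tray, clear lid, brown fossil fragment inside; z axis up out of the lid, x and y square to its sides. Two to four alike stand on the bench, right of the rack
- box_3_center (a point): Centre (half-way up) of a specimen box, 33 x 33 mm, 29 mm high, about 35 g: white tray, clear lid, brown fossil fragment inside; z axis up out of the lid, x and y square to its sides. Two to four alike stand on the bench, right of the rack
- box_4_center (a point): Centre (half-way up) of a specimen box, 33 x 33 mm, 29 mm high, about 35 g: white tray, clear lid, brown fossil fragment inside; z axis up out of the lid, x and y square to its sides. Two to four alike stand on the bench, right of the rack
- calipers: Bystander: a caliper, 190 mm long, lying beyond the boxes; origin at its underside
- air_scribe_2: Bystander: a white pen-like air scribe, 180 mm long, lying right of the boxes; origin at its underside
- marker_black: Bystander: a grey and black marker pen, 135 mm long, lying at the right; origin at its underside

How it is judged:
On the way, in this order (a step that is already met when the one before it is completed fails the run):
1. the transport lock is slid fully back (value of joint lock above 0.0235 m), for 0.1 s.
2. the hasp is swung up, more than 70 degrees (value of joint hasp above 1.22 rad), for 0.2 s.
3. the follower is drawn back and parked in the notch (value of joint follower above 0.138 m and value of joint catch above 0.006 m and velocity of joint follower below 0.02 m/s), for 0.3 s.
4. every box stands in the track between follower and end stop (x of box_1_center in the frame of rack between -0.005 and 0.005 m and z of box_1_center in the frame of rack between 0.022 and 0.031 m and y of each of box_1_center, box_2_center, box_3_center, box_4_center in the frame of rack above -0.0575 m and y of each of box_1_center, box_2_center, box_3_center, box_4_center in the frame of follower_face below -0.012 m and angle between each of box_1_center, box_2_center, box_3_center, box_4_center's own z axis and vertical below 0.12 rad and x of box_2_center in the frame of rack between -0.005 and 0.005 m and z of box_2_center in the frame of rack between 0.022 and 0.031 m and x of box_3_center in the frame of rack between -0.005 and 0.005 m and z of box_3_center in the frame of rack between 0.022 and 0.031 m and x of box_4_center in the frame of rack between -0.005 and 0.005 m and z of box_4_center in the frame of rack between 0.022 and 0.031 m), for 0.2 s.
At the end, for the whole second after the job is handed in: Every box stands lid up in the track (within 5 mm of its centre line, tilt under 7 deg), the row held without gaps (4 mm) between end stop and released follower (knob out of the notch), the hasp down within 2 degrees, the lock within 3 mm of its home stop (all of step 4 and linear speed of each of box_1, box_2, box_3, box_4 below 0.02 m/s and y of any of box_1_center, box_2_center, box_3_center, box_4_center in the frame of follower_face above -0.0205 m and y of any of box_1_center, box_2_center, box_3_center, box_4_center in the frame of rack below -0.0495 m and value of joint catch below 0.004 m and value of joint follower below 0.13 m and value of joint hasp below 0.04 rad and value of joint lock below 0.003 m); the robot touches nothing.
It fails at once if the caliper is moved more than 4 cm (distance of calipers from where it was at the start of the episode above 0.04 m).
It fails at once if the air scribe is moved more than 4 cm (distance of air_scribe_2 from where it was at the start of the episode above 0.04 m).
It fails at once if the marker is moved more than 4 cm (distance of marker_black from where it was at the start of the episode above 0.04 m).
Of box_1, box_2, box_3, box_4 only 2 to 4 are there at a start; the rules pass over those that are not, and their reading is None.
At some moment in a run one of box_1, box_2, box_3, box_4 may be knocked a few centimetres aside while the robot is not near it.
Once in a run the grip may slacken for a moment while it holds something.
It also fails if it takes over 210 s, if anything falls off the work surface, if the arm or the gripper's body presses on something with over 40 N, if the wrist force passes 120 N, or if a joint passes its speed limit or range.

ROBOT

A 7-joint arm with a two-finger parallel gripper is mounted at the origin on a cart in front of the work surface, level with it; the furniture and walls round the work are solid. World frame = base frame: x ahead of the robot, y to its left, z up, the work surface at z = 0. Lengths are in m, angles in rad, forces in N, time in s.
With the tool pointing down it reaches from about 0.375 to 0.925 m from the base axis. Payload 3.1 kg.
Tool frame: the origin (TCP) lies midway between the tips of the shut fingers; the grasp point (between the pads) lies 19 mm behind it (arm.grip_depth is the distance from the TCP to the grasp point, in m); z points along the fingers, y is the direction in which the jaws open and shut (so a half turn about z gives the same grasp; the last joint's range is limited). The gripper opens to 85 mm and grips with 20 to 120 N. Pads are 22 mm wide; open, the fingers measure 114 mm over their backs; the gripper's body (76 mm by 85 mm) begins 54 mm behind the grasp point. The pads swing forward as they close: fully open they stand 13 mm farther back than shut.
Start: joints at [1.206, 0.383, 0.044, 1.598, -0.018, 1.161, -0.05], TCP at [0.171, -0.627, 0.231] pointing down, gripper open.
Joint ranges: [-2.61, 2.61], [-0.41, 2.15], [-1.48, 1.57], [0, 2.5], [-1.57, 4.71], [0.05, 1.97], [-2.85, 2.85]. Speed limits (rad/s): [2.79, 2.79, 3.14, 3.14, 3.14, 3.14, 3.14].

INTERFACE

Orientations are given as a rotation vector (axis times angle).
In Python, from workcell import arm, viewer, order gives the robot as it stands. The module is installed in compiled form; this text tells all that it offers.
- The arm moves only by the shell command python3 -m creep 'ROWS' [OPENING] [FORCE]. ROWS is JSON, a list of rows, each a list of 2 entries, a list of its own where there are three numbers: the shift along the tool's x, y, z in units of 50 mm (1.0 is 50 mm), then the turn about the tool's z in units of 5 degrees (1.0 is 5 degrees). A call has exactly 10 rows; each row shifts and turns the commanded pose from where the row before left it, along the tool's axes as they then stand; what a row does not reach is not made up. A row lasts 1/10 s, in which the tool goes at most 50 mm and 8.59 degrees, less where a joint would pass 70% of its speed; a pose out of reach is approached as far as the arm can. A call is refused whole if a number of a shift passes 1 or a number of a turn 1, either way. A call with a gripper value outside its range is refused whole. OPENING is the finger opening in mm, from 0 to 85.4, set as the call begins (- or left out, the last holds). The fingers move at their own pace and stop on an object; FORCE is the grip in N (left out, the last holds). Time passes only in rows, so rows that do not move let the fingers close, or fill a call up. It gives the time, the measured TCP pose, the force and the opening at its end, in the units of the state.
- arm.get_state(): the state, without advancing time (a new reading comes with each control period).
- viewer.grab_frame(name): name is "scene" or "top" or "wrist"; returns (picture, depth): 480x640x3 uint8, blue, green, red; 480x640 float32, m along the optical axis (not along the pixel's ray), 0 where there is no reading.
- viewer.camera_info(name): a dict with "fx", "fy", "cx", "cy" (pixels), "cam_to_world" (4x4, takes a point from camera to world coordinates); the wrist camera has in their place "mount" (4x4, takes a point from camera to tool coordinates, whose origin is the TCP and whose axes are the flange's). Camera axes: x right, y down, z forward; pixel columns grow to the right and rows downward; lengths in m; the calibration is good to about 2 mm. A picture is of the moment at which its call begins: read the wrist's pose just before it. camera_info takes no time and is no camera call.
- order.close_job(): hands the job in, once; it reports no verdict.
The state is a dict: "clock": time; "joint_pos": joint angles; "joint_velocities": joint speeds; "tau": joint torques, N m; "eef_pos": TCP position; "eef_rot": TCP orientation; "wrist_force": force on the tool from outside, world axes, zero at the start; "moment": the same for the moment, N m; "opening": finger opening in m.
Only numpy, scipy, OpenCV 4.12 (cv2) and the standard library are available. Lean on these libraries where they do the work, as an engineer would, in place of code of your own. Each camera call takes 0.05 s, during which the arm holds its last target.

## Working session

There is one attempt and no reset: what is moved stays moved. The work goes in short steps, Python scripts to look and compute and a shell command to move; the robot and the scene stay as the last step left them, time stands still between calls to the robot, and variables do not carry over. Pictures are saved under pics/ and viewed, and the job is handed in when it is done.

```bash
mkdir -p pics; ls
python3 - <<'E'
from workcell import arm, viewer, order
import cv2
s=arm.get_state()
for k,v in s.items(): print(k,v)
print(arm.grip_depth)
for n in ["scene","top","wrist"]:
    p,d=viewer.grab_frame(n); cv2.imwrite(f"pics/{n}0.png",p); print(n,viewer.camera_info(n))
E
```

```text
pics
clock 0.0
joint_pos [ 1.20620695  0.38382406  0.04381842  1.5995807  -0.01793319  1.16118213
 -0.04991824]
joint_velocities [-0.00051041  0.00047887 -0.00088008 -0.00095987  0.0021632  -0.0004215
 -0.00104067]
tau [ 1.78458413e-05 -4.33460069e+01  1.02464832e+00 -2.49512494e+01
  1.06052030e-02  1.12714342e-02 -7.46283376e-06]
eef_pos [ 0.17112885 -0.62609429  0.22989085]
eef_rot [-3.11112941e+00 -4.17586436e-01  7.03299233e-04]
wrist_force [-0.79451374 -0.63847162 -0.17888537]
moment [-0.04241756  0.03689531 -0.00252659]
opening 0.08537912977771434
0.0187
scene {'fx': 583.851679134775, 'fy': 583.851679134775, 'cx': 325.6904528578963, 'cy': 235.6982488777617, 'cam_to_world': array([[ 0.84893708, -0.32774972,  0.41459132,  0.05470543],
       [-0.52845811, -0.51730529,  0.67314728, -0.96598822],
       [-0.00615355, -0.79055383, -0.61236164,  0.85392084],
       [ 0.        ,  0.        ,  0.        ,  1.        ]])}
top {'fx': 544.1421637652758, 'fy': 544.1421637652758, 'cx': 317.0172001731371, 'cy': 248.54789831911788, 'cam_to_world': array([[-7.34546143e-03, -9.87364607e-01,  1.58294590e-01,
         3.78593290e-01],
       [-9.99970592e-01,  7.60179090e-03,  1.01389358e-03,
        -1.33205692e-01],
       [-2.20440501e-03, -1.58282487e-01, -9.87391409e-01,
         1.37291320e+00],
       [ 0.00000000e+00,  0.00000000e+00,  0.00000000e+00,
         1.00000000e+00]])}
wrist {'fx': 393.4799217458339, 'fy': 393.4799217458339, 'cx': 321.73604197602657, 'cy': 235.15303766352693, 'mount': array([[-3.02494916e-04, -9.50631490e-01, -3.10321894e-01,
         7.94268734e-02],
       [ 9.99999510e-01, -5.80106845e-04,  8.02305838e-04,
         2.78817074e-06],
       [-9.42717050e-04, -3.10321499e-01,  9.50631200e-01,
        -1.43080667e-01],
       [ 0.00000000e+00,  0.00000000e+00,  0.00000000e+00,
         1.00000000e+00]])}
```

View pics/scene0.png

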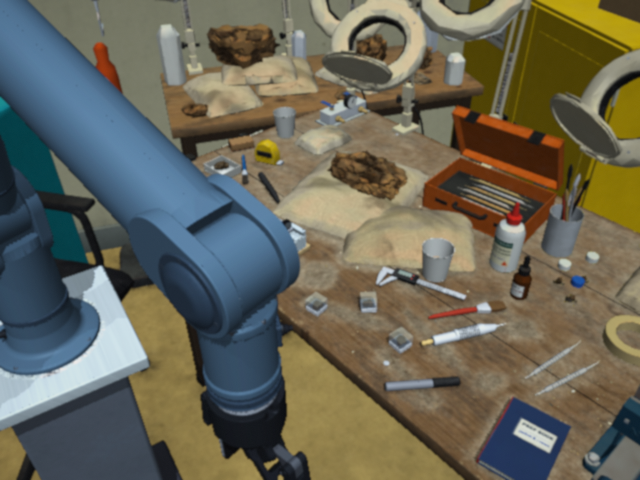

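View pics/top0.png

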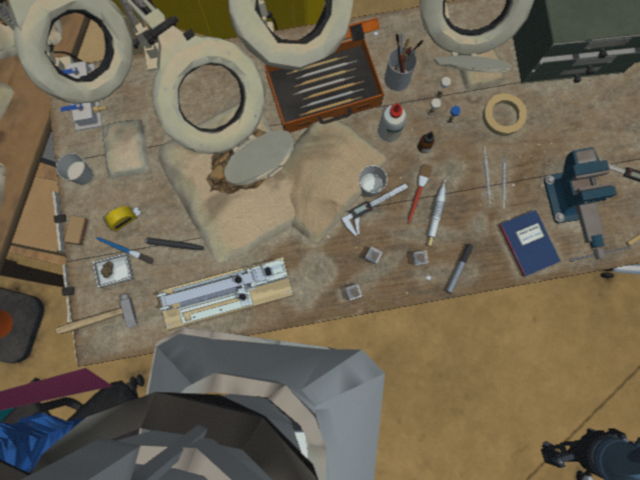

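View pics/wrist0.png

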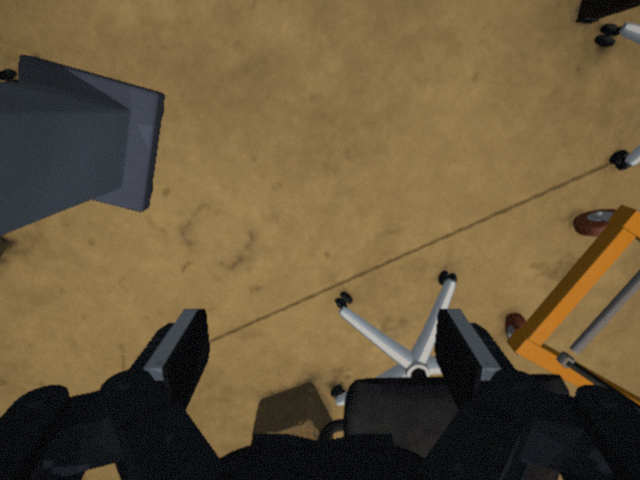

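```bash
cat > h.py <<'E'
import numpy as np, cv2
from workcell import arm, viewer, order
from scipy.spatial.transform import Rotation as R
def ray(name,px,z,st=None):
    c=viewer.camera_info(name)
    if name=="wrist":
        st=st or arm.get_state(); T=np.eye(4);T[:3,:3]=R.from_rotvec(st["eef_rot"]).as_matrix();T[:3,3]=st["eef_pos"]
        M=T@c["mount"]
    else: M=c["cam_to_world"]
    d=M[:3,:3]@np.array([(px[0]-c["cx"])/c["fx"],(px[1]-c["cy"])/c["fy"],1]); o=M[:3,3]
    return o+d*(z-o[2])/d[2]
def proj(name,P,st=None):
    c=viewer.camera_info(name)
    if name=="wrist":
        st=st or arm.get_state(); T=np.eye(4);T[:3,:3]=R.from_rotvec(st["eef_rot"]).as_matrix();T[:3,3]=st["eef_pos"]
        M=T@c["mount"]
    else: M=c["cam_to_world"]
    q=M[:3,:3].T@(np.asarray(P)-M[:3,3]); return np.array([q[0]/q[2]*c["fx"]+c["cx"],q[1]/q[2]*c["fy"]+c["cy"]])
def grab(name,tag,crop=None,f=1):
    st=arm.get_state(); p,d=viewer.grab_frame(name)
    np.savez(f"pics/{tag}.npz",p=p,d=d,pos=st["eef_pos"],rot=st["eef_rot"])
    o=p
    if crop: x0,y0,x1,y1=crop; o=p[y0:y1,x0:x1]
    if f!=1: o=cv2.resize(o,None,fx=f,fy=f,interpolation=cv2.INTER_CUBIC)
    cv2.imwrite(f"pics/{tag}.png",o); return st,p,d
def axes():
    s=arm.get_state(); m=R.from_rotvec(s["eef_rot"]).as_matrix(); return s,m
def delta(target,yaw=None):
    "tool-frame shift, units of 50mm, and world-vector; yaw = desired direction (rad) of tool y in world, mod pi"
    s,m=axes(); v=m.T@(np.asarray(target)-s["eef_pos"]); print("tcp",np.round(s["eef_pos"],4),"shift units",np.round(v/0.05,3))
    if yaw is not None:
        print("turn units (tool z down => sign) :",np.round(turn(m,yaw),3))
def turn(m,yaw):
    d=np.array([np.cos(yaw),np.sin(yaw),0]); l=m.T@d; a=np.degrees(np.arctan2(-l[0],l[1])); a=(a+90)%180-90
    return a/5
E
python3 - <<'E'
from h import *
p=cv2.imread("pics/top0.png")[240:340,150:300]; cv2.imwrite("pics/t1.png",cv2.resize(p,None,fx=5,fy=5,interpolation=cv2.INTER_CUBIC))
for q in [(373,255),(419,257),(352,291)]: print(ray("top",q,.029))
for q in [(157,293),(163,327),(292,293),(285,259)]: print(ray("top",q,.012))
s,m=axes(); print(m)
E
```

```text
[ 0.57665858 -0.27143538  0.029     ]
[ 0.57073712 -0.38601398  0.029     ]
[ 0.48718297 -0.21745343  0.029     ]
[0.48722258 0.26934593 0.012     ]
[0.40288359 0.25116986 0.012     ]
[ 0.48468362 -0.06842821  0.012     ]
[ 0.57065865 -0.05075408  0.012     ]
[[ 9.64619615e-01  2.63644722e-01 -6.77893315e-04]
 [ 2.63645570e-01 -9.64617434e-01  2.05406752e-03]
 [-1.12363651e-04 -2.16011738e-03 -9.99997661e-01]]
```

View pics/t1.png

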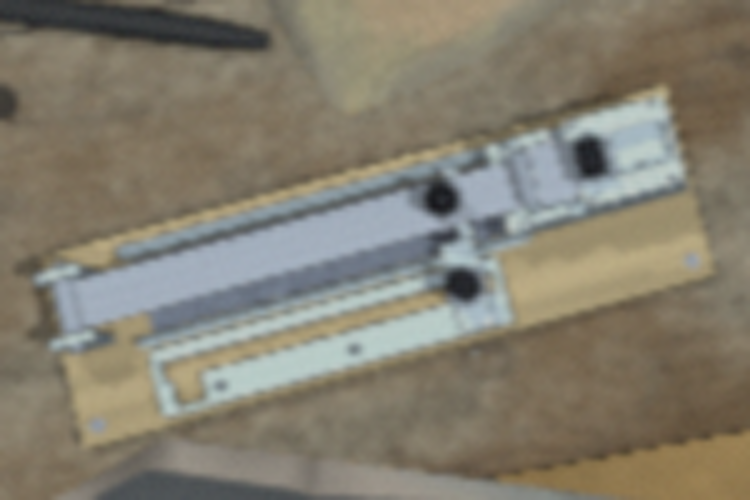

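```bash
python3 -m creep '[[[0.8,-0.46,-0.24],0],[[0.8,-0.46,-0.24],0],[[0.8,-0.46,-0.24],0],[[0.8,-0.46,-0.24],0],[[0.8,-0.46,-0.24],0],[[0.8,-0.46,-0.24],0],[[0.8,-0.46,-0.24],0],[[0.8,-0.46,-0.24],0],[[0.8,-0.46,-0.24],0],[[0.8,-0.46,-0.24],0]]' 85
python3 -m creep '[[[0,0,0],0],[[0,0,0],-1],[[0,0,0],-1],[[0,0,0],-1],[[0,0,0],-1],[[0,0,0],-1],[[0,0,0],-1],[[0,0,0],-1],[[0,0,0],-1],[[0,0,0],-1]]'
python3 -m creep '[[[0,0,0],-1],[[0,0,0],-1],[[0,0,0],-1],[[0,0,0],-1],[[0,0,0],-1],[[0,0,0],-1],[[0,0,0],-1],[[0,0,0],-1],[[0,0,0],-1],[[0,0,0],0]]'
python3 - <<'E'
from h import *
st,p,d=grab("wrist","w1"); print(axes())
E
```

```text
clock: 1.15
eef_pos: [0.4973, -0.2981, 0.3515]
eef_rot: [-3.114, -0.418, 0.001]
wrist_force: [1.8, -0.8, -0.9]
opening: 0.0851
clock: 2.15
eef_pos: [0.4961, -0.2998, 0.3506]
eef_rot: [-2.713, -1.582, 0.001]
wrist_force: [-0.6, 0.0, -0.7]
opening: 0.0851
clock: 3.15
eef_pos: [0.4961, -0.2997, 0.3507]
eef_rot: [-1.906, -2.496, 0.0]
wrist_force: [0.4, -0.3, 0.8]
opening: 0.0852
({'clock': 3.2, 'joint_pos': array([ 0.7970991 ,  0.19462073, -0.37487371,  1.60231   ,  0.072419  ,
        1.3592618 ,  0.67831153]), 'joint_velocities': array([-2.19156623e-03, -9.96370860e-04,  3.90216312e-03, -1.67858917e-03,
       -1.39716296e-04, -7.56577101e-05, -1.08392205e-02]), 'tau': array([ 1.04888045e-02, -3.48244357e+01, -1.69622798e+00, -2.65816051e+01,
        9.76462034e-03,  3.67492059e-03,  9.29158344e-02]), 'eef_pos': array([ 0.49617911, -0.29976688,  0.35082281]), 'eef_rot': array([-1.90806751e+00, -2.49471289e+00,  1.89546244e-04]), 'wrist_force': array([ 0.16386868, -0.48757439, -0.34165393]), 'moment': array([-0.05560432,  0.00175907,  0.03918476]), 'opening': 0.08499790693575067}, array([[-2.61839657e-01,  9.65111104e-01, -7.42209120e-04],
       [ 9.65111206e-01,  2.61840004e-01,  4.15716250e-04],
       [ 5.95552408e-04, -6.07463338e-04, -9.99999638e-01]]))
```

View pics/w1.png

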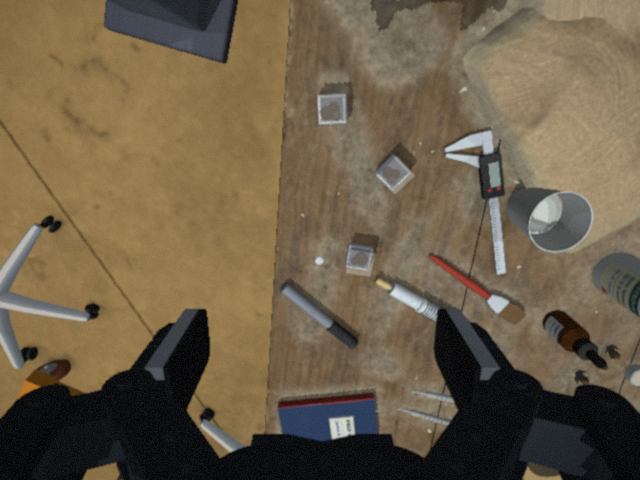

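```bash
python3 -m creep '[[[0.92,0.22,0.1],0],[[0.92,0.22,0.1],0],[[0.92,0.22,0.1],0],[[0.92,0.22,0.1],0],[[0.92,0.22,0.1],0],[[0.92,0.22,0.1],0],[[0.92,0.22,0.1],0],[[0.92,0.22,0.1],0],[[0.92,0.22,0.1],0],[[0.92,0.22,0.1],0]]' 30
python3 -m creep '[[[0,0,0],0],[[0,0,0],0],[[0,0,0],0],[[0,0,0],0],[[0,0,0],0],[[0,0,0],0],[[0,0,0],0],[[0,0,0],0],[[0,0,0],0],[[0,0,0],0]]'
python3 - <<'E'
from h import *
st,p,d=grab("wrist","w2");
E
```

```text
clock: 4.2
eef_pos: [0.4811, 0.1745, 0.3013]
eef_rot: [1.909, 2.494, 0.0]
wrist_force: [1.1, 0.4, -0.5]
opening: 0.0303
clock: 5.2
eef_pos: [0.4814, 0.1731, 0.3013]
eef_rot: [1.906, 2.497, 0.0]
wrist_force: [-0.5, -0.4, 0.7]
opening: 0.0299
```

View pics/w2.png

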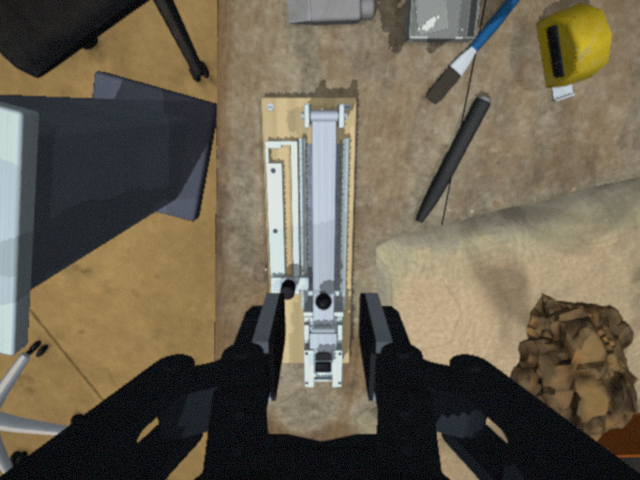

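Run:
```python
from h import *
z=np.load("pics/w2.npz"); st=dict(eef_pos=z["pos"],eef_rot=z["rot"]); p=z["p"]
cv2.imwrite("pics/w2a.png",cv2.resize(p[85:245,230:390],None,fx=3.7,fy=3.7,interpolation=cv2.INTER_CUBIC))
cv2.imwrite("pics/w2b.png",cv2.resize(p[240:400,230:390],None,fx=3.7,fy=3.7,interpolation=cv2.INTER_CUBIC))
g=p.max(2)<45
m=np.zeros_like(g); m[280:315,278:335]=1
n,l,s,c=cv2.connectedComponentsWithStats((g&m).astype(np.uint8)); print(s[1:],c[1:])
m[:]=0; m[350:378,312:335]=1
n,l,s,c=cv2.connectedComponentsWithStats((g&m).astype(np.uint8)); print(s[1:],c[1:])
for q,zz in [((262,98),.012),((357,98),.012),((323,301),.065),((288,289),.0525),((323,362),.078)]: print(q,ray("wrist",q,zz,st))
```

```text
[[282 280  13  18 121]
 [278 293   8  22 129]
 [317 293  14  15 147]] [[288.92561983 286.44628099]
 [280.81395349 303.76744186]
 [323.27210884 300.34013605]]
[[320 353   4   2   4]
 [325 353   2   1   2]
 [318 357   1   1   1]
 [321 357   1   1   1]
 [316 362  14   9  79]
 [317 367   1   1   1]
 [317 369   1   2   2]] [[321.5        353.25      ]
 [325.5        353.        ]
 [318.         357.        ]
 [321.         357.        ]
 [324.17721519 366.15189873]
 [317.         367.        ]
 [317.         369.5       ]]
(262, 98) [0.39804195 0.24155457 0.012     ]
(357, 98) [0.49316373 0.26754036 0.012     ]
(323, 301) [0.51370481 0.05881743 0.065     ]
(288, 289) [0.47455823 0.05651738 0.0525    ]
(323, 362) [ 0.5315355  -0.00629737  0.078     ]
```

View pics/w2a.png

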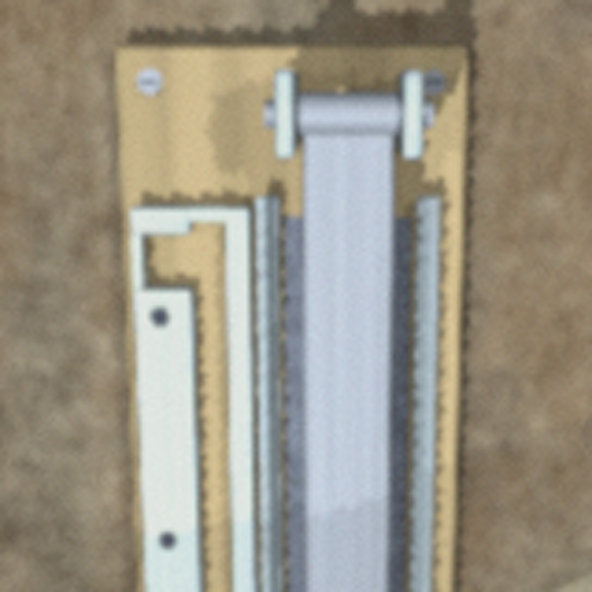

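View pics/w2b.png

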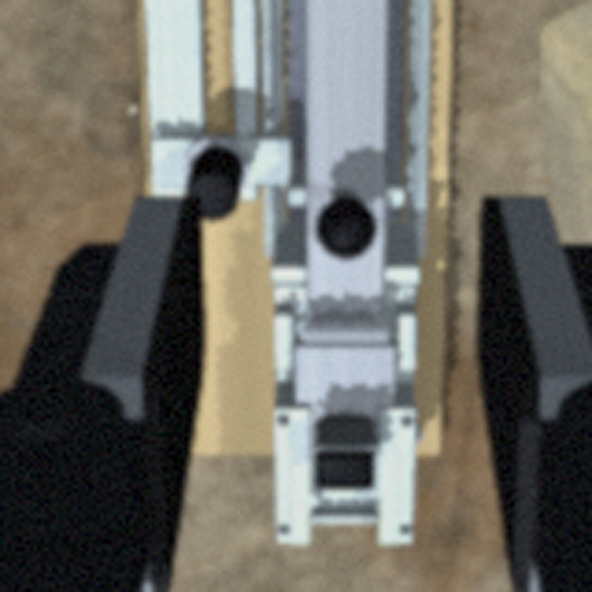

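```bash
cat >> h.py <<'E'
def fit2d(rp,wp):
    rp=np.array(rp,float);wp=np.array(wp,float)[:,:2]; a=rp.mean(0);b=wp.mean(0); A=rp-a;B=wp-b
    th=np.arctan2((A[:,0]*B[:,1]-A[:,1]*B[:,0]).sum(),(A*B).sum()); M=np.array([[np.cos(th),-np.sin(th)],[np.sin(th),np.cos(th)]])
    o=b-M@a; return th,o,wp-(rp@M.T+o)
E
python3 - <<'E'
from h import *
z=np.load("pics/w2.npz"); st=dict(eef_pos=z["pos"],eef_rot=z["rot"])
rp=[];wp=[]
for r,q,zz in [((-.066,.163),(261.4,97.7),.012),((.034,.163),(356.5,97.7),.012),((.034,-.162),(348.9,363),.012),((0,-.045),(323.2,301.4),.065),((0,-.118),(323,366.2),.078)]:
    rp.append(r); wp.append(ray("wrist",q,zz,st))
th,o,e=fit2d(rp,wp); print(np.degrees(th),o,np.round(e*1000,1)); print(np.degrees(np.arctan2(*np.subtract(wp[3],wp[4])[[1,0]]))-90)
E
```

```text
15.040735021071434 [0.50246405 0.10194749] [[ 1.  -0.6]
 [-0.4 -0.5]
 [-0.3  0.7]
 [-0.1 -0.1]
 [-0.1  0.5]]
15.146030028266125
```

```bash
cat >> h.py <<'E'
TH=np.radians(15.05); O=np.array([0.5025,0.1019])
def rw(x,y,z):
    c,s=np.cos(TH),np.sin(TH); return np.array([O[0]+c*x-s*y,O[1]+s*x+c*y,z])
def wr(P):
    c,s=np.cos(TH),np.sin(TH); d=np.asarray(P)[:2]-O; return np.array([c*d[0]+s*d[1],-s*d[0]+c*d[1],P[2]])
def togo(x,y,z,a=0):
    s=arm.get_state(); print("tcp in rack mm",np.round(wr(s["eef_pos"])*1e3,1)); delta(rw(x/1e3,y/1e3,z/1e3),TH+np.radians(a)); print("F",np.round(s["wrist_force"],1),"op",s["opening"],"t",s["clock"])
E
python3 -c "
from h import *
togo(0,-118,110)"
```

```text
tcp in rack mm [ -1.9  74.3 301.3]
tcp [0.4814 0.1732 0.3013] shift units [-3.846  0.021  3.826]
turn units (tool z down => sign) : 0.05
F [-0.6 -0.2  0.9] op 0.03015390598664142 t 5.25
```

```bash
python3 -m creep '[[[-0.5,0,0.4],0.05],[[-0.5,0,0.4],0],[[-0.5,0,0.4],0],[[-0.5,0.01,0.4],0],[[-0.5,0.01,0.4],0],[[-0.5,0,0.4],0],[[-0.5,0,0.4],0],[[-0.35,0,0.4],0],[[0,0,0.4],0],[[0,0,0.2],0]]' 34
python3 -c "
from h import *
togo(0,-118,63); grab('wrist','w3')"
```

```text
clock: 6.25
eef_pos: [0.5313, -0.0135, 0.1093]
eef_rot: [-1.912, -2.489, 0.003]
wrist_force: [-0.1, 0.9, -0.3]
opening: 0.0338
tcp in rack mm [  -2.2 -118.9  109.3]
tcp [ 0.5313 -0.0135  0.1093] shift units [0.018 0.047 0.927]
turn units (tool z down => sign) : -0.024
F [-0.1  0.9 -0.3] op 0.033790101883984215 t 6.25
```

View pics/w3.png

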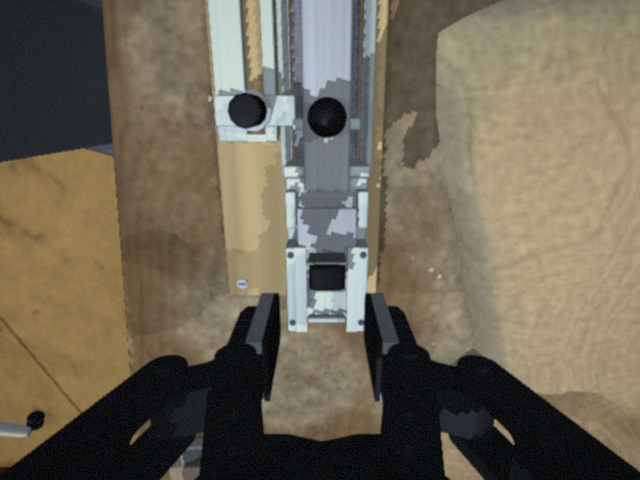

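```bash
python3 - <<'E'
from h import *
z=np.load("pics/w3.npz"); st=dict(eef_pos=z["pos"],eef_rot=z["rot"])
for q,zz in [((327,277),.078),((327,117),.065),((248,110),.0525),((220,104),.012)]: print(np.round(1e3*wr(ray("wrist",q,zz,st)),1))
E
python3 -m creep '[[[0.01,0.04,0.1],0],[[0,0,0.1],0],[[0,0,0.1],0],[[0,0,0.1],0],[[0,0,0.1],0],[[0,0,0.1],0],[[0,0,0.1],0],[[0,0,0.1],0],[[0,0,0.1],0],[[0,0,0],0]]' 34
python3 -c "
from h import *
togo(0,-118,63)"
```

```text
[ 1.000e-01 -1.177e+02  7.800e+01]
[  0.1 -44.   65. ]
[-38.1 -40.9  52.5]
[-61.5 -37.8  12. ]
clock: 7.3
eef_pos: [0.5335, -0.0116, 0.0654]
eef_rot: [-1.911, -2.492, 0.001]
wrist_force: [1.1, 0.5, -0.2]
opening: 0.0344
tcp in rack mm [   0.4 -117.6   65.4]
tcp [ 0.5335 -0.0116  0.0654] shift units [-0.007 -0.009  0.048]
turn units (tool z down => sign) : -0.002
F [ 1.1  0.5 -0.2] op 0.034356982660800256 t 7.3
```

```bash
python3 -m creep '[[[0,0,0.06],0],[[0,0,0],0],[[0,0,0],0],[[0,0,0],0],[[0,0,0],0],[[0,0,0],0],[[0,0,0],0],[[0,0,0],0],[[0,0,0],0],[[0,0,0],0]]' 0 40
python3 -m creep '[[[-0.07,0,0],0],[[-0.07,0,0],0],[[-0.07,0,0],0],[[-0.07,0,0],0],[[-0.07,0,0],0],[[-0.07,0,0],0],[[-0.07,0,0],0],[[-0.07,0,0],0],[[0,0,0],0],[[0,0,0],0]]'
python3 -c "
from h import *
togo(0,-145,63); grab('wrist','w4')"
```

```text
clock: 8.3
eef_pos: [0.5335, -0.0119, 0.0632]
eef_rot: [-1.911, -2.492, 0.002]
wrist_force: [-5.1, -1.4, 5.4]
opening: 0.0169
clock: 9.3
eef_pos: [0.5399, -0.0355, 0.0631]
eef_rot: [-1.907, -2.491, -0.001]
wrist_force: [-6.4, 3.0, 6.3]
opening: 0.0171
tcp in rack mm [   0.5 -142.4   63.1]
tcp [ 0.5399 -0.0355  0.0631] shift units [-0.052 -0.01   0.003]
turn units (tool z down => sign) : 0.014
F [-6.4  3.   6.3] op 0.017073071713456824 t 9.3
```

View pics/w4.png

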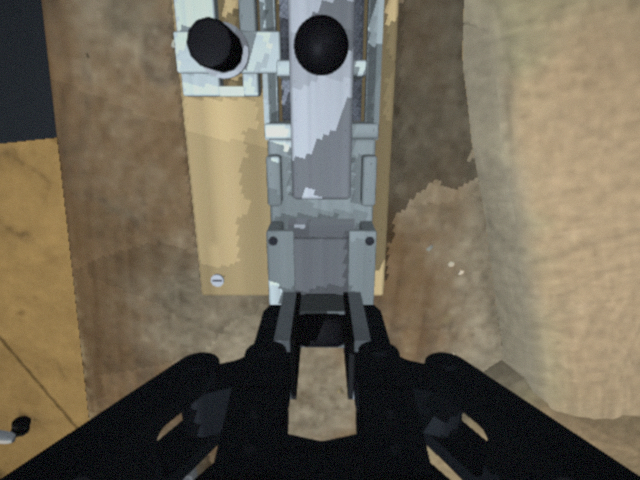

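```bash
python3 -m creep '[[[-0.04,0,0],0],[[-0.04,0,0],0],[[0,0,0],0],[[0,0,0],0],[[0,0,0],0],[[0,0,0],0],[[0,0,0],0],[[0,0,0],0],[[0,0,0],0],[[0,0,0],0]]'
python3 -c "
from h import *
togo(0,-145,63)"
```

```text
clock: 10.35
eef_pos: [0.54, -0.0356, 0.063]
eef_rot: [-1.902, -2.49, -0.004]
wrist_force: [-7.7, 8.2, 7.5]
opening: 0.0169
tcp in rack mm [   0.5 -142.5   63. ]
tcp [ 0.54   -0.0356  0.063 ] shift units [-0.05 -0.01 -0.  ]
turn units (tool z down => sign) : 0.039
F [-7.7  8.2  7.5] op 0.016858840962779082 t 10.35
```

```bash
python3 -m creep '[[[0,0,0],0],[[0,0,0],0],[[0,0,0],0],[[0,0,-0.3],0],[[0,0,-0.3],0],[[0,0,-0.3],0],[[0.5,0,0],0],[[0.5,0,0],0],[[0.5,0,0],0],[[0.4,0,0],0]]' 36
python3 -c "
from h import *
togo(0,-45,58); grab('wrist','w5')"
```

```text
clock: 11.35
eef_pos: [0.5185, 0.0509, 0.1102]
eef_rot: [1.909, 2.492, 0.003]
wrist_force: [0.3, -0.6, -0.1]
opening: 0.0362
tcp in rack mm [  2.2 -53.4 110.2]
tcp [0.5185 0.0509 0.1102] shift units [ 0.168 -0.046  1.044]
turn units (tool z down => sign) : 0.007
F [ 0.3 -0.6 -0.1] op 0.03621284032566721 t 11.35
```

View pics/w5.png

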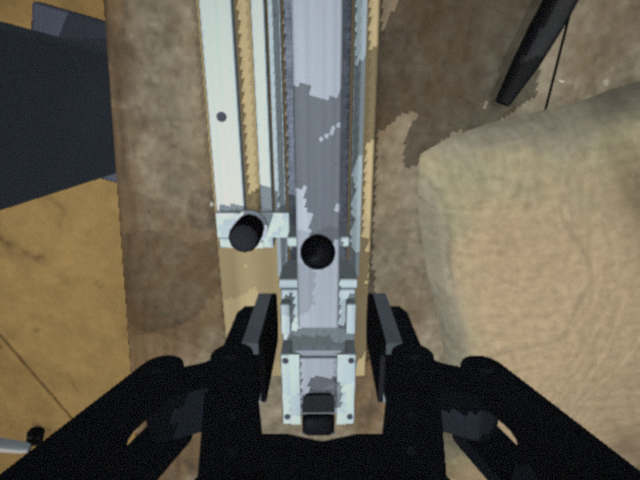

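```bash
python3 -m creep '[[[0,-0.04,0.1],0],[[0,0,0.1],0],[[0,0,0.1],0],[[0,0,0.1],0],[[0,0,0],0],[[0,0,0],0],[[0,0,0],0],[[0,0,0],0],[[0,0,0],0],[[0,0,0],0]]' 36
python3 -c "
from h import *
togo(0,-45,58)
z=np.load('pics/w5.npz')"
```

```text
clock: 12.4
eef_pos: [0.5161, 0.0489, 0.0884]
eef_rot: [1.911, 2.493, 0.0]
wrist_force: [0.2, 0.1, -0.1]
opening: 0.0359
tcp in rack mm [ -0.7 -54.7  88.4]
tcp [0.5161 0.0489 0.0884] shift units [0.195 0.013 0.609]
turn units (tool z down => sign) : -0.001
F [ 0.2  0.1 -0.1] op 0.03594213074131056 t 12.4
```

```bash
python3 -m creep '[[[0.1,0.01,0],0],[[0.09,0,0.1],0],[[0,0,0.1],0],[[0,0,0.1],0],[[0,0,0.1],0],[[0,0,0.1],0],[[0,0,0.1],0],[[0,0,0],0],[[0,0,0],0],[[0,0,0],0]]' 36
python3 -m creep '[[[0,0,0],0],[[0,0,0],0],[[0,0,0],0],[[0,0,0],0],[[0,0,0],0],[[0,0,0],0],[[0,0,0],0],[[0,0,0],0],[[0,0,0],0],[[0,0,0],0]]' 0 30
python3 -c "
from h import *
togo(0,-45,58)
a=np.radians(np.arange(0,95,5)); y=145-190*np.cos(a)+19*np.sin(a); z=46+190*np.sin(a)+19*np.cos(a)
print(np.c_[np.degrees(a)[1:],np.round(np.c_[np.diff(y)/50,-np.diff(z)/50],3)])"
```

```text
clock: 13.4
eef_pos: [0.5142, 0.0581, 0.0585]
eef_rot: [1.912, 2.493, 0.001]
wrist_force: [-0.1, -0.5, 0.5]
opening: 0.0365
clock: 14.4
eef_pos: [0.5144, 0.0582, 0.0586]
eef_rot: [1.911, 2.493, 0.001]
wrist_force: [0.4, 0.1, 4.0]
opening: 0.0152
tcp in rack mm [  0.2 -45.3  58.6]
tcp [0.5144 0.0582 0.0586] shift units [ 0.007 -0.003  0.013]
turn units (tool z down => sign) : -0.002
F [0.4 0.1 4. ] op 0.015181308239897108 t 14.4
[[ 5.00e+00  4.80e-02 -3.30e-01]
 [ 1.00e+01  7.60e-02 -3.24e-01]
 [ 1.50e+01  1.04e-01 -3.16e-01]
 [ 2.00e+01  1.31e-01 -3.06e-01]
 [ 2.50e+01  1.57e-01 -2.94e-01]
 [ 3.00e+01  1.82e-01 -2.79e-01]
 [ 3.50e+01  2.06e-01 -2.62e-01]
 [ 4.00e+01  2.28e-01 -2.43e-01]
 [ 4.50e+01  2.48e-01 -2.22e-01]
 [ 5.00e+01  2.67e-01 -2.00e-01]
 [ 5.50e+01  2.83e-01 -1.76e-01]
 [ 6.00e+01  2.97e-01 -1.50e-01]
 [ 6.50e+01  3.09e-01 -1.24e-01]
 [ 7.00e+01  3.19e-01 -9.60e-02]
 [ 7.50e+01  3.26e-01 -6.80e-02]
 [ 8.00e+01  3.31e-01 -3.90e-02]
 [ 8.50e+01  3.33e-01 -1.00e-02]
 [ 9.00e+01  3.33e-01  1.90e-02]]
```

```bash
python3 -m creep '[[[0,0,0],0],[[0,0,0],0],[[0,0,0],0],[[0,0,0.06],0],[[0,0,0.06],0],[[0,0,0],0],[[0,0,0],0],[[0,0,0],0],[[0,0,0],0],[[0,0,0],0]]' 30 30
python3 -m creep '[[[0,0,0],0],[[0,0,0],0],[[0,0,0],0],[[0,0,0],0],[[0,0,0],0],[[0,0,0],0],[[0,0,0],0],[[0,0,0],0],[[0,0,0],0],[[0,0,0],0]]' 0 30
python3 -c "
from h import *
togo(0,-45,53); grab('wrist','w6')"
```

```text
clock: 15.4
eef_pos: [0.5141, 0.0581, 0.0524]
eef_rot: [1.911, 2.493, 0.0]
wrist_force: [-0.9, -0.4, 0.3]
opening: 0.0297
clock: 16.4
eef_pos: [0.5144, 0.0582, 0.0525]
eef_rot: [1.911, 2.493, 0.001]
wrist_force: [1.3, 0.6, 1.5]
opening: 0.0156
tcp in rack mm [  0.1 -45.3  52.5]
tcp [0.5144 0.0582 0.0525] shift units [ 0.006 -0.002 -0.01 ]
turn units (tool z down => sign) : -0.003
F [1.3 0.6 1.5] op 0.015608269589423686 t 16.4
```

View pics/w6.png

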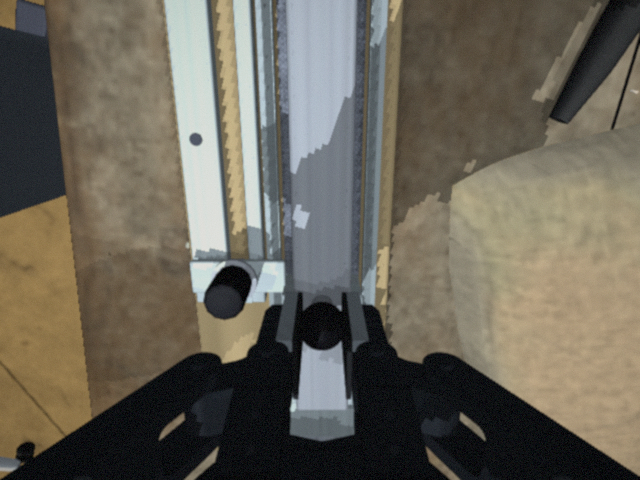

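```bash
python3 -m creep '[[[0.048,0,-0.33],0],[[0.076,0,-0.324],0],[[0.104,0,-0.316],0],[[0.131,0,-0.306],0],[[0.157,0,-0.294],0],[[0.182,0,-0.279],0],[[0.206,0,-0.262],0],[[0.228,0,-0.243],0],[[0.248,0,-0.222],0],[[0.267,0,-0.2],0]]'
python3 -c "
from h import *
togo(0,37.3,191); grab('scene','s7',(150,100,500,400),2)"
```

```text
clock: 17.45
eef_pos: [0.4926, 0.138, 0.192]
eef_rot: [1.912, 2.492, -0.0]
wrist_force: [4.4, 2.2, -3.4]
opening: 0.0155
tcp in rack mm [ -0.2  37.4 192. ]
tcp [0.4926 0.138  0.192 ] shift units [-0.002  0.004  0.021]
turn units (tool z down => sign) : -0.007
F [ 4.4  2.2 -3.4] op 0.01546320765577274 t 17.45
```

View pics/s7.png

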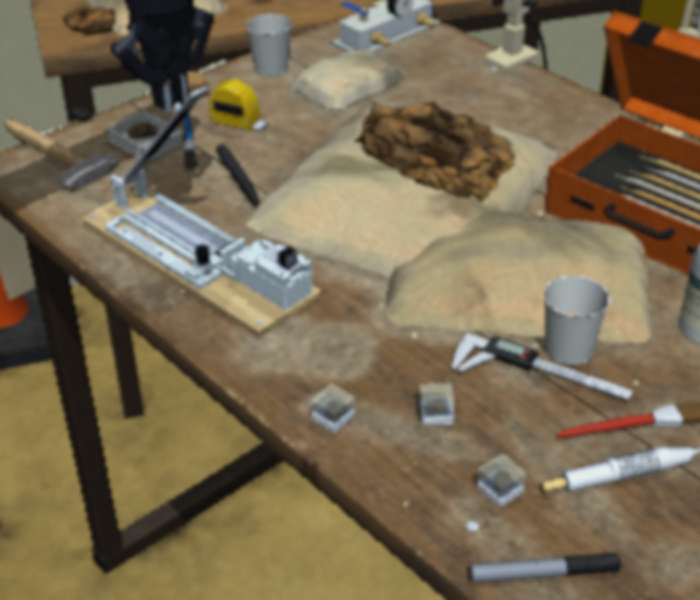

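Hasp at about 50° in the scene view, held by the gripper. I'll continue the arc to about 80°.

```bash
python3 -m creep '[[[0.283,0,-0.176],0],[[0.297,0,-0.15],0],[[0.309,0,-0.124],0],[[0.319,0,-0.096],0],[[0.326,0,-0.068],0],[[0.331,0,-0.039],0],[[0,0,0],0],[[0,0,0],0],[[0,0,0],0],[[0,0,0],0]]'
python3 -c "
from h import *
togo(0,130.7,224); grab('scene','s8',(150,100,500,400),2)"
```

```text
clock: 18.5
eef_pos: [0.4686, 0.2274, 0.224]
eef_rot: [1.913, 2.492, -0.0]
wrist_force: [3.1, 1.4, 2.1]
opening: 0.0154
tcp in rack mm [-2.00e-01  1.30e+02  2.24e+02]
tcp [0.4686 0.2274 0.224 ] shift units [0.013 0.004 0.   ]
turn units (tool z down => sign) : -0.012
F [3.1 1.4 2.1] op 0.01542110219250953 t 18.5
```

View pics/s8.png

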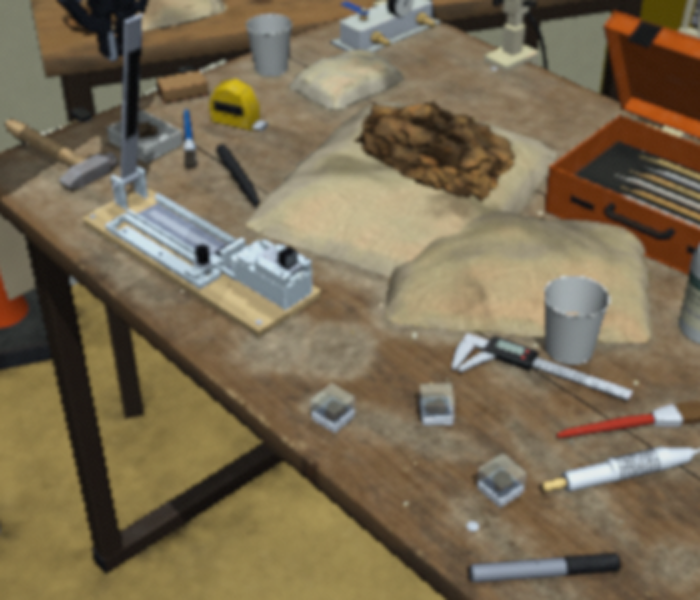

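```bash
python3 -m creep '[[[0.333,0,-0.01],0],[[0.333,0,0.019],0],[[0.33,0,0.045],0],[[0,0,0],0],[[0,0,0],0],[[0,0,0],0],[[0,0,0],0],[[0,0,0],0],[[0,0,0],0],[[0,0,0],0]]'
python3 -m creep '[[[0,0,0],0],[[0,0,0],0],[[0,0,0],0],[[0.1,0,0],0],[[0.1,0,0],0],[[0,0,-0.5],0],[[0,0,-0.5],0],[[0,0,-0.5],0],[[0,0,-0.5],0],[[0,0,-0.4],0]]' 50
python3 -c "
from h import *
togo(0,80,340); grab('wrist','w9');grab('scene','s9',(150,50,500,350),2)"
```

```text
clock: 19.55
eef_pos: [0.4556, 0.2755, 0.2211]
eef_rot: [1.912, 2.493, -0.0]
wrist_force: [0.4, 0.6, 0.4]
opening: -0.0003
clock: 20.55
eef_pos: [0.4528, 0.2865, 0.3428]
eef_rot: [1.91, 2.494, 0.003]
wrist_force: [0.4, 0.5, -0.3]
opening: 0.0498
tcp in rack mm [-1.000e-01  1.912e+02  3.428e+02]
tcp [0.4528 0.2865 0.3428] shift units [-2.224 -0.     0.054]
turn units (tool z down => sign) : 0.011
F [ 0.4  0.5 -0.3] op 0.04982082322109867 t 20.55
```

View pics/w9.png

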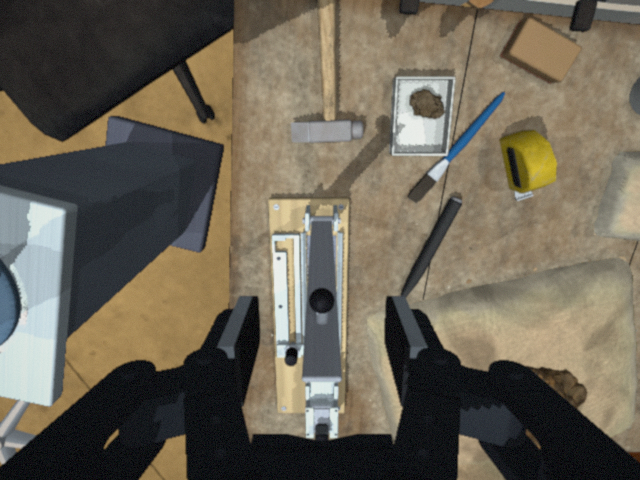

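View pics/s9.png

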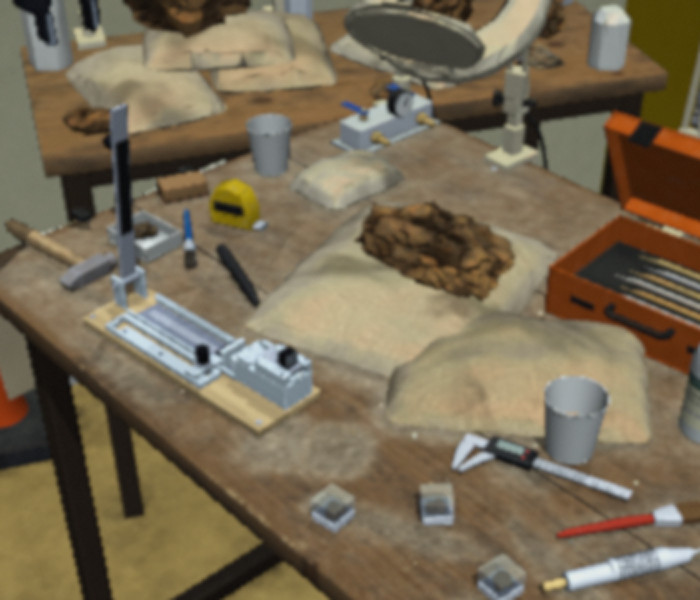

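Run:
```python
from h import *
z=np.load("pics/w9.npz"); st=dict(eef_pos=z["pos"],eef_rot=z["rot"])
for a in range(70,100,4):
    A=np.radians(a); print(a,proj("wrist",rw(0,.145-.19*np.cos(A)+.019*np.sin(A),.046+.19*np.sin(A)+.019*np.cos(A)),st),proj("wrist",rw(0,.145-.245*np.cos(A),.046+.245*np.sin(A)),st))
```

```text
70 [321.81584141 348.43871767] [321.83267826 434.76943118]
74 [321.83112339 335.41556727] [321.85723125 421.26016881]
78 [321.84617543 320.90741389] [321.88241011 404.87173213]
82 [321.86077212 305.02285278] [321.9078351  385.56786337]
86 [321.87467788 287.91459122] [321.93305307 363.40700715]
90 [321.88765548 269.77827685] [321.95754907 338.5588048 ]
94 [321.89947577 250.84848082] [321.98076655 311.31429931]
98 [321.90992793 231.39180627] [322.00213553 282.08685445]
```

```bash
python3 -m creep '[[[-0.5,0,0],0],[[-0.5,0,0],0],[[-0.5,0,0],0],[[-0.5,0,0],0],[[-0.42,0,0],0],[[0,0,0.5],0],[[0,0,0.5],0],[[0,0,0.5],0],[[0,0,0.45],0],[[0,0,0],0]]' 0
python3 -m creep '[[[0.3,0,0],0],[[0.3,0,0],0],[[0.3,0,0],0],[[0.3,0,0],0],[[0.3,0,0],0],[[0.3,0,0],0],[[0.3,0,0],0],[[0.3,0,0],0],[[0.3,0,0],0],[[0.3,0,0],0]]' 0
python3 -c "
from h import *
togo(0,225,245); grab('scene','s10',(150,50,500,350),2)"
```

```text
clock: 21.65
eef_pos: [0.4808, 0.1674, 0.239]
eef_rot: [-1.907, -2.489, 0.011]
wrist_force: [-0.2, -0.2, -0.9]
opening: 0.0
clock: 22.65
eef_pos: [0.4455, 0.3138, 0.2442]
eef_rot: [1.911, 2.492, 0.0]
wrist_force: [0.4, -0.9, -0.2]
opening: 0.0001
tcp in rack mm [  0.  219.4 244.2]
tcp [0.4455 0.3138 0.2442] shift units [ 0.112 -0.    -0.016]
turn units (tool z down => sign) : -0.005
F [ 0.4 -0.9 -0.2] op 0.00010609409964160103 t 22.65
```

View pics/s10.png

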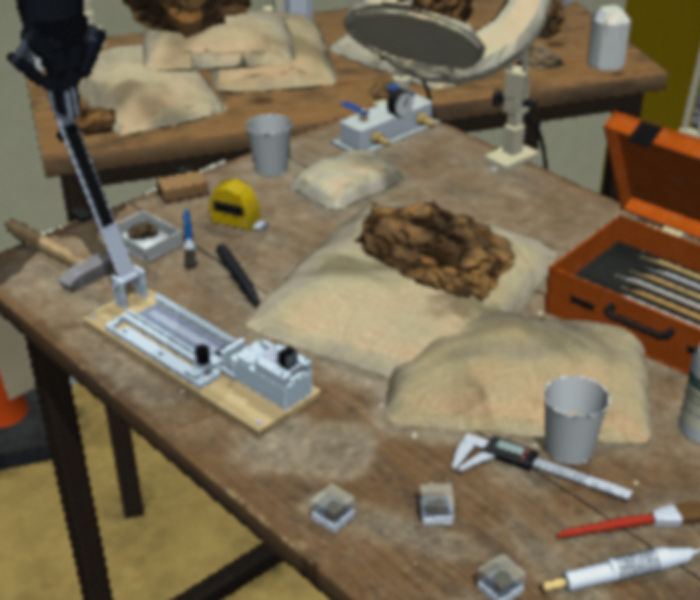

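```bash
python3 -m creep '[[[-0.6,0,0],0],[[-0.6,0,0],0],[[-0.6,-0.1,0.2],0],[[-0.6,-0.1,0.4],0],[[-0.6,-0.1,0.4],0],[[-0.6,-0.1,0.4],0],[[-0.6,-0.1,0.4],0],[[-0.6,-0.1,0.5],0],[[-0.42,-0.1,0.5],0],[[0,-0.1,0.5],0]]' 36
python3 -m creep '[[[0,0,0],0],[[0,0,0],0],[[0,0,0],0],[[0,0,0],0],[[0,0,0],0],[[0,0,0],0],[[0,0,0],0],[[0,0,0],0],[[0,0,0],0],[[0,0,0],0]]'
python3 -c "
from h import *
togo(-40,-42,34); grab('wrist','w11')"
```

```text
clock: 23.7
eef_pos: [0.476, 0.0464, 0.0782]
eef_rot: [1.919, 2.484, -0.001]
wrist_force: [-1.2, 0.0, -0.6]
opening: 0.0357
clock: 24.7
eef_pos: [0.4744, 0.051, 0.0785]
eef_rot: [-1.912, -2.493, 0.0]
wrist_force: [-0.1, -0.5, 0.2]
opening: 0.0362
tcp in rack mm [-40.4 -41.9  78.5]
tcp [0.4744 0.051  0.0785] shift units [-0.002  0.008  0.89 ]
turn units (tool z down => sign) : -0.003
F [-0.1 -0.5  0.2] op 0.036210817347143126 t 24.7
```

View pics/w11.png

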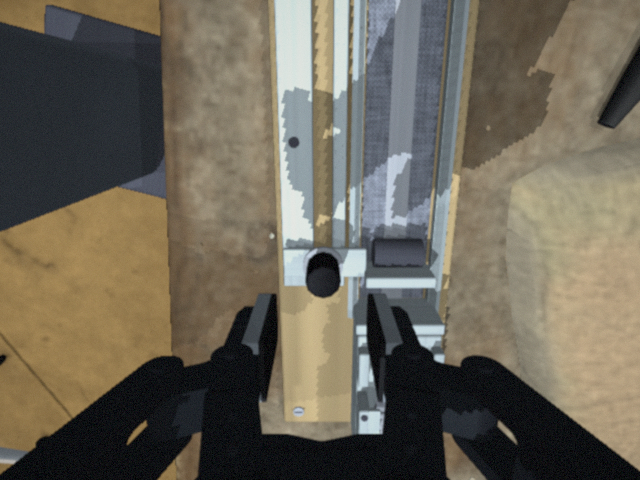

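```bash
python3 -m creep '[[[0,0,0.15],0],[[0,0,0.15],0],[[0,0,0.15],0],[[0,0,0.15],0],[[0,0,0.1],0],[[0,0,0.06],0],[[0,0,0],0],[[0,0,0],0],[[0,0,0],0],[[0,0,0],0]]' 30
python3 -m creep '[[[0,0,0],0],[[0,0,0],0],[[0,0,0],0],[[0,0,0],0],[[0,0,0],0],[[0,0,0],0],[[0,0,0],0],[[0,0,0],0],[[0,0,0],0],[[0,0,0],0]]' 0 60
python3 -c "
from h import *
togo(-40,-42,40); grab('wrist','w12')"
```

```text
clock: 25.75
eef_pos: [0.4748, 0.051, 0.0409]
eef_rot: [1.911, 2.493, 0.001]
wrist_force: [-0.2, 0.2, 0.5]
opening: 0.03
clock: 26.75
eef_pos: [0.4749, 0.051, 0.0409]
eef_rot: [1.911, 2.492, 0.001]
wrist_force: [-1.5, -0.6, 5.1]
opening: 0.014
tcp in rack mm [-39.8 -42.   40.9]
tcp [0.4749 0.051  0.0409] shift units [ 0.001 -0.003  0.019]
turn units (tool z down => sign) : -0.003
F [-1.5 -0.6  5.1] op 0.014013449990602824 t 26.75
```

View pics/w12.png

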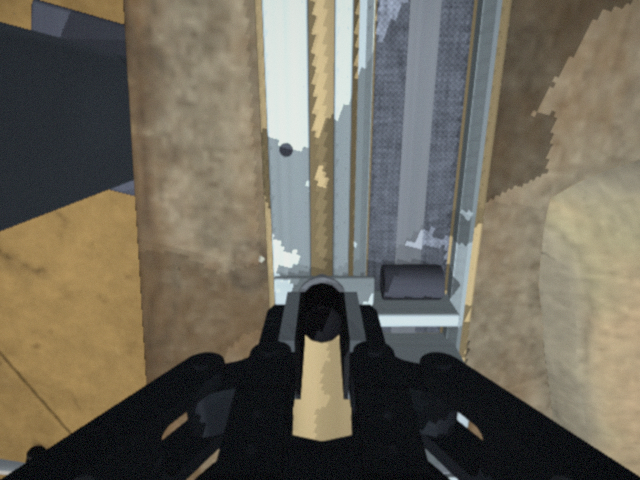

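```bash
python3 -m creep '[[[0.1,0,0],0],[[0.3,0,0],0],[[0.4,0,0],0],[[0.4,0,0],0],[[0.4,0,0],0],[[0.4,0,0],0],[[0.4,0,0],0],[[0.3,0,0],0],[[0.2,0,0],0],[[0.04,0,0],0]]'
python3 -c "
from h import *
togo(-40,105,41); grab('wrist','w13')"
```

```text
clock: 27.8
eef_pos: [0.4371, 0.191, 0.0409]
eef_rot: [1.91, 2.49, -0.005]
wrist_force: [-0.5, -5.9, 8.0]
opening: 0.0136
tcp in rack mm [-40.1 103.   40.9]
tcp [0.4371 0.191  0.0409] shift units [ 0.04   0.001 -0.002]
turn units (tool z down => sign) : -0.005
F [-0.5 -5.9  8. ] op 0.013635388407170464 t 27.8
```

View pics/w13.png

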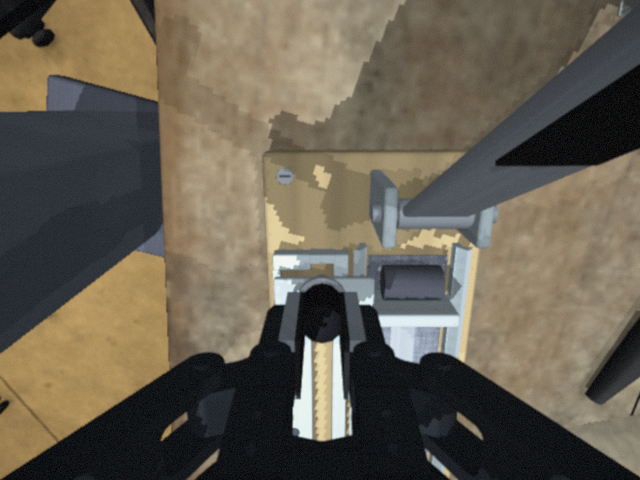

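```bash
python3 -m creep '[[[0.04,0,0],0],[[0,0,0],0],[[0,-0.06,0],0],[[0,-0.06,0],0],[[0,-0.06,0],0],[[0,-0.06,0],0],[[0,-0.04,0],0],[[0,0,0],0],[[0,0,0],0],[[0,0,0],0]]'
python3 -c "
from h import *
togo(-52,105,41); grab('wrist','w14')"
```

```text
clock: 28.85
eef_pos: [0.425, 0.189, 0.041]
eef_rot: [1.911, 2.488, 0.001]
wrist_force: [3.9, -4.4, 3.4]
opening: 0.0137
tcp in rack mm [-52.2 104.2  41. ]
tcp [0.425 0.189 0.041] shift units [ 0.016  0.004 -0.   ]
turn units (tool z down => sign) : -0.025
F [ 3.9 -4.4  3.4] op 0.013658814374140215 t 28.85
```

View pics/w14.png

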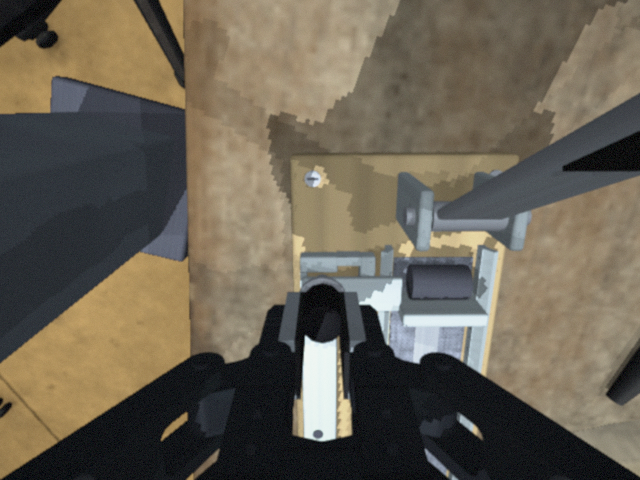

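Knob moved 12 mm sideways with the gripper and sits in the notch. I'll ease back ~4 mm, release and lift.

```bash
python3 -m creep '[[[-0.04,0,0],0],[[-0.04,0,0],0],[[0,0,0],0],[[0,0,0],0],[[0,0,0],0],[[0,0,0],0],[[0,0,0],0],[[0,0,0],0],[[0,0,0],0],[[0,0,0],0]]'
python3 -c "
from h import *
togo(-52,105,41)"
python3 -m creep '[[[0,0,0],0],[[0,0,0],0],[[0,0,0],0],[[0,0,0],0],[[0,0,-0.3],0],[[0,0,-0.3],0],[[-0.3,0,-0.5],0],[[-0.5,0.1,-0.5],0],[[-0.6,0.2,-0.5],0],[[-0.6,0.2,-0.5],0]]' 34
python3 -c "
from h import *
togo(0,0,300); grab('wrist','w15')"
```

```text
clock: 29.9
eef_pos: [0.4261, 0.1851, 0.041]
eef_rot: [1.911, 2.488, 0.001]
wrist_force: [2.9, -4.7, 2.0]
opening: 0.0139
tcp in rack mm [-52.2 100.2  41. ]
tcp [0.4261 0.1851 0.041 ] shift units [ 0.096  0.004 -0.   ]
turn units (tool z down => sign) : -0.025
F [ 2.9 -4.7  2. ] op 0.013877781143043819 t 29.9
clock: 30.9
eef_pos: [0.474, 0.097, 0.1733]
eef_rot: [1.908, 2.493, 0.002]
wrist_force: [0.7, -0.1, -1.0]
opening: 0.0338
tcp in rack mm [-28.8   2.7 173.3]
tcp [0.474  0.097  0.1733] shift units [-0.056  0.582 -2.532]
turn units (tool z down => sign) : 0.018
F [ 0.7 -0.1 -1. ] op 0.03381405958363511 t 30.9
```

View pics/w15.png

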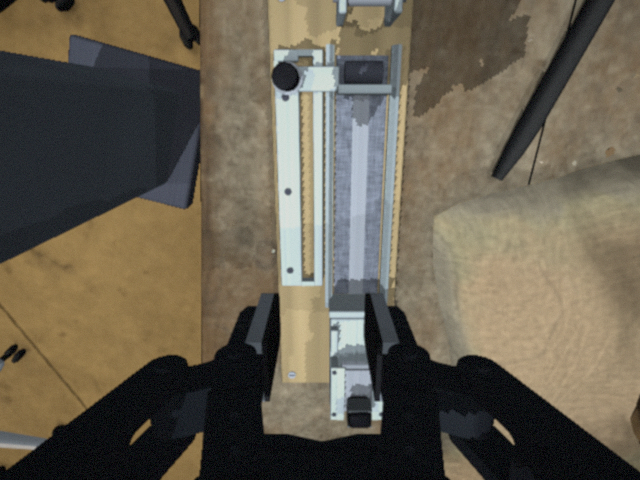

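```bash
python3 -m creep '[[[-0.2,0,-0.4],0],[[-0.7,0,-0.4],0],[[-0.8,0,-0.4],0],[[-0.8,0,-0.3],0],[[-0.8,0,0],0],[[-0.8,0,0],0],[[-0.8,0,0],0],[[-0.8,0,0],0],[[-0.5,0,0],0],[[-0.1,0,0],0]]' 60 40
python3 -m creep '[[[0,0,0],0],[[0,0,0],0],[[0,0,0],0],[[0,0,0],0],[[0,0,0],0],[[0,0,0],0],[[0,0,0],0],[[0,0,0],0],[[0,0,0],0],[[0,0,0],0]]'
python3 -c "
from h import *
grab('wrist','w16')"
```

```text
clock: 31.95
eef_pos: [0.5551, -0.2116, 0.2467]
eef_rot: [1.918, 2.485, -0.001]
wrist_force: [-0.5, 0.1, 0.3]
opening: 0.0601
clock: 32.95
eef_pos: [0.5551, -0.207, 0.2455]
eef_rot: [-1.912, -2.493, -0.0]
wrist_force: [0.2, -0.4, -0.0]
opening: 0.0602
```

View pics/w16.png

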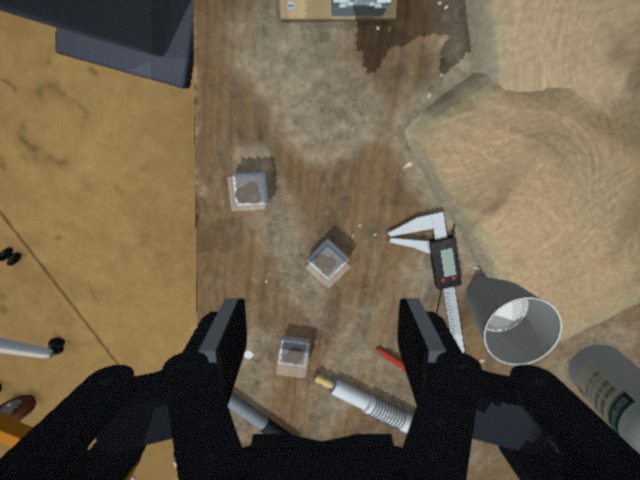

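Run:
```python
from h import *
p=np.load("pics/w16.npz")["p"]
t=[cv2.resize(p[y-30:y+30,x-30:x+30],(380,380),interpolation=cv2.INTER_CUBIC) for x,y in [(248,190),(328,262)]]
t=[cv2.resize(p[y-32:y+32,x-32:x+32],(260,260),interpolation=cv2.INTER_CUBIC) for x,y in [(248,190),(328,262),(293,355)]]
cv2.imwrite("pics/c16.png",np.hstack(t))
```

```text
(no output)
```

View pics/c16.png

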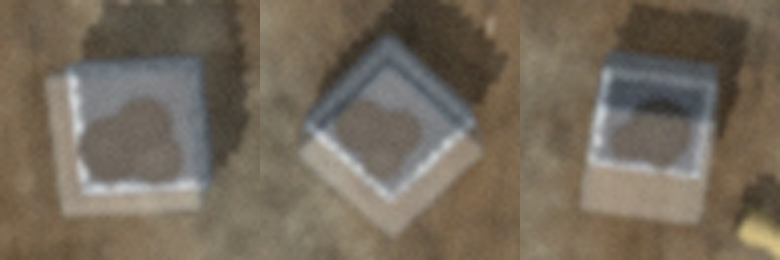

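```bash
cat >> h.py <<'E'
def corners(tag,cen,pts,h,size,zz):
    z=np.load(f"pics/{tag}.npz"); st=dict(eef_pos=z["pos"],eef_rot=z["rot"])
    W=[ray("wrist",(cen[0]-h+x*2*h/size,cen[1]-h+y*2*h/size),zz,st)[:2] for x,y in pts]
    W=np.array(W)
    for a,b in zip(W,np.roll(W,-1,0)): print("edge",np.round(1e3*np.linalg.norm(b-a),1),"mm ang",np.round(np.degrees(np.arctan2(*(b-a)[::-1]))%90,1))
    return W
E
python3 - <<'E'
from h import *
print(corners("w16",(248,190),[(47,74),(64,216),(204,211)],32,260,.029))
print(corners("w16",(328,262),[(40,155),(133,236),(221,152)],32,260,.029))
print(corners("w16",(293,355),[(77,62),(60,211),(180,223),(198,67)],32,260,.029))
E
```

```text
edge 33.1 mm ang 17.6
edge 32.6 mm ang 17.1
edge 46.6 mm ang 61.9
[[ 0.46657351 -0.21127197]
 [ 0.47657556 -0.24280563]
 [ 0.50769969 -0.23321187]]
edge 31.4 mm ang 61.4
edge 30.9 mm ang 61.6
edge 44.0 mm ang 16.1
[[ 0.55838707 -0.28098855]
 [ 0.58596985 -0.29602698]
 [ 0.60069088 -0.26880695]]
edge 46.3 mm ang 7.5
edge 32.3 mm ang 8.2
edge 48.5 mm ang 8.8
edge 31.3 mm ang 12.3
[[ 0.55178066 -0.36529941]
 [ 0.55781    -0.41118527]
 [ 0.58977616 -0.40655391]
 [ 0.58239275 -0.35861087]]
```

```bash
python3 -c "
from h import *
delta([.4871,-.2222,.08],np.radians(17.4))"
```

```text
tcp [ 0.5551 -0.207   0.2455] shift units [ 0.059 -1.393  3.31 ]
turn units (tool z down => sign) : -0.473
```

```bash
python3 -m creep '[[[0.06,-0.3,0],0],[[0,-0.4,0.2],0],[[0,-0.4,0.4],0],[[0,-0.29,0.4],0],[[0,0,0.5],0],[[0,0,0.5],0],[[0,0,0.5],0],[[0,0,0.5],0],[[0,0,0.3],-0.47],[[0,0,0],0]]' 56
python3 -c "
from h import *
grab('wrist','w17');delta([.4871,-.2222,.012],np.radians(17.4))"
```

```text
clock: 34.0
eef_pos: [0.4853, -0.2213, 0.0783]
eef_rot: [-1.855, -2.529, 0.001]
wrist_force: [-0.3, -0.5, -0.0]
opening: 0.0557
tcp [ 0.4867 -0.2218  0.0798] shift units [-0.013  0.008  1.357]
turn units (tool z down => sign) : 0.003
```

View pics/w17.png

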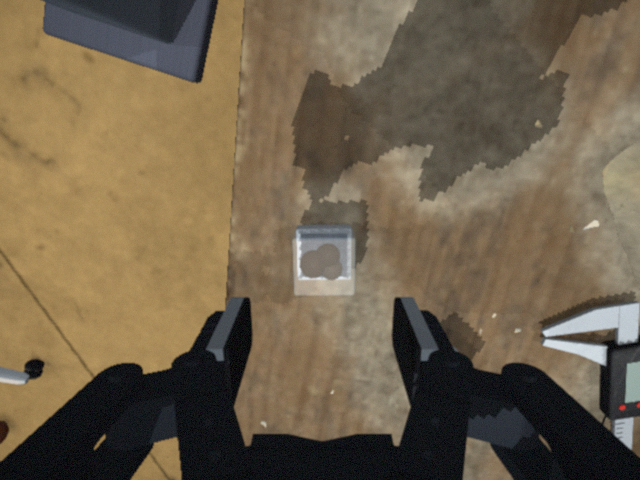

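```bash
python3 -m creep '[[[0,0,0.2],0],[[0,0,0.2],0],[[0,0,0.2],0],[[0,0,0.2],0],[[0,0,0.2],0],[[0,0,0.2],0],[[0,0,0.14],0],[[0,0,0],0],[[0,0,0],0],[[0,0,0],0]]' 56
python3 -m creep '[[[0,0,0],0],[[0,0,0],0],[[0,0,0],0],[[0,0,0],0],[[0,0,0],0],[[0,0,0],0],[[0,0,0],0],[[0,0,0],0],[[0,0,0],0],[[0,0,0],0]]' 0 25
python3 -c "
from h import *
grab('wrist','w18');delta([.4871,-.2222,.012],np.radians(17.4))"
```

```text
clock: 35.05
eef_pos: [0.4878, -0.2222, 0.014]
eef_rot: [1.859, 2.531, 0.0]
wrist_force: [-0.6, 0.4, -0.2]
opening: 0.0562
clock: 36.05
eef_pos: [0.4879, -0.2223, 0.0141]
eef_rot: [1.859, 2.531, 0.0]
wrist_force: [-1.0, -0.6, 5.7]
opening: 0.0324
tcp [ 0.4879 -0.2223  0.0141] shift units [ 0.007 -0.015  0.043]
turn units (tool z down => sign) : -0.003
```

View pics/w18.png

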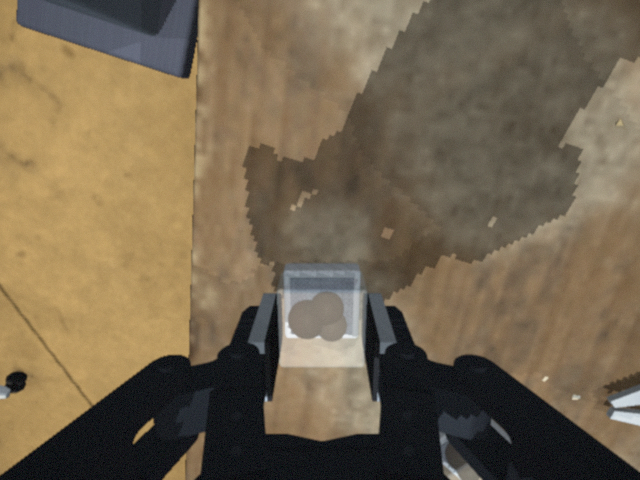

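Run:
```python
from h import *
z=np.load("pics/w18.npz"); st=dict(eef_pos=z["pos"],eef_rot=z["rot"]); m=R.from_rotvec(z["rot"]).as_matrix()
for q in [(279,366),(366,366),(284,263),(360,263)]:
    zz=.029 if q[1]>300 else .029
    print(np.round(1e3*(m.T@(ray("wrist",q,zz,st)-z["pos"])),1))
togo(0,-51,130)
```

```text
[-15.4 -16.5 -14.9]
[-15.4  16.9 -14.8]
[ 27.2 -13.3 -14.9]
[ 27.2  13.4 -14.9]
tcp in rack mm [ -98.3 -309.3   14.1]
tcp [ 0.4879 -0.2223  0.0141] shift units [ 5.08   2.177 -2.32 ]
turn units (tool z down => sign) : 0.467
F [-0.1 -0.3  5.6] op 0.03265506080220107 t 36.1
```

```bash
python3 -m creep '[[[0,0,-0.2],0],[[0,0,-0.4],0],[[0,0,-0.5],0],[[0,0,-0.5],0],[[0,0,-0.5],0],[[0,0,-0.2],0.47],[[0.3,0.2,0],0],[[0.6,0.3,0],0],[[0.7,0.3,0],0],[[0.7,0.3,0],0]]'
python3 -c "
from h import *
togo(0,-52,128)"
```

```text
clock: 37.1
eef_pos: [0.5097, -0.0958, 0.1283]
eef_rot: [-1.913, -2.491, 0.001]
wrist_force: [0.9, 0.3, -0.2]
opening: 0.0323
tcp in rack mm [ -44.3 -192.8  128.3]
tcp [ 0.5097 -0.0958  0.1283] shift units [2.817 0.882 0.007]
turn units (tool z down => sign) : -0.018
F [ 0.9  0.3 -0.2] op 0.03227665760637427 t 37.1
```

```bash
python3 -m creep '[[[0.6,0.2,0],0],[[0.5,0.2,0],0],[[0.5,0.2,0],0],[[0.4,0.2,0],0],[[0.3,0.05,0],0],[[0.3,0,0],0],[[0,0,0],0],[[0,0,0],0],[[0,0,0],0],[[0,0,0],0]]'
python3 -c "
from h import *
togo(0,-52,128); grab('wrist','w19')"
```

```text
clock: 38.1
eef_pos: [0.5179, 0.0383, 0.1284]
eef_rot: [1.914, 2.491, -0.001]
wrist_force: [-0.9, -0.1, 0.3]
opening: 0.0323
tcp in rack mm [ -1.7 -65.4 128.4]
tcp [0.5179 0.0383 0.1284] shift units [0.267 0.033 0.008]
turn units (tool z down => sign) : -0.029
F [-0.9 -0.1  0.3] op 0.032293798728154376 t 38.1
```

View pics/w19.png

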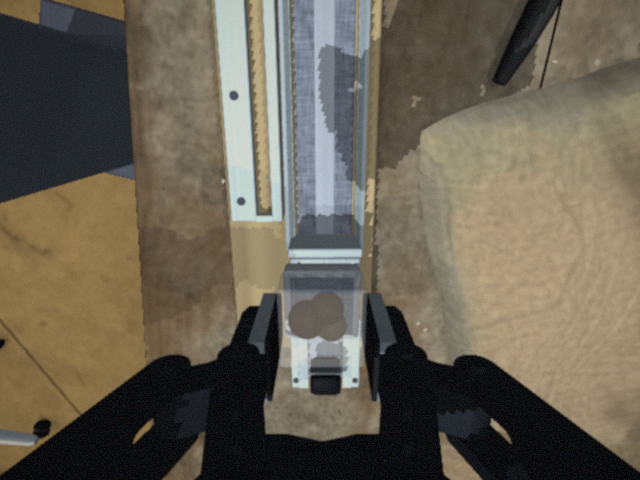

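```bash
python3 -m creep '[[[0.15,0.03,0],0],[[0.14,0,0],-0.03],[[0,0,0.2],0],[[0,0,0.2],0],[[0,0,0.2],0],[[0,0,0.2],0],[[0,0,0.2],0],[[0,0,0.2],0],[[0,0,0.2],0],[[0,0,0],0]]'
python3 -c "
from h import *
togo(0,-51,26.5); grab('wrist','w20')"
```

```text
clock: 39.15
eef_pos: [0.5141, 0.054, 0.0568]
eef_rot: [-1.907, -2.494, 0.003]
wrist_force: [-0.9, -0.7, -0.5]
opening: 0.0324
tcp in rack mm [ -1.3 -49.3  56.8]
tcp [0.5141 0.054  0.0568] shift units [-0.035  0.027  0.605]
turn units (tool z down => sign) : 0.028
F [-0.9 -0.7 -0.5] op 0.03236041549052038 t 39.15
```

View pics/w20.png

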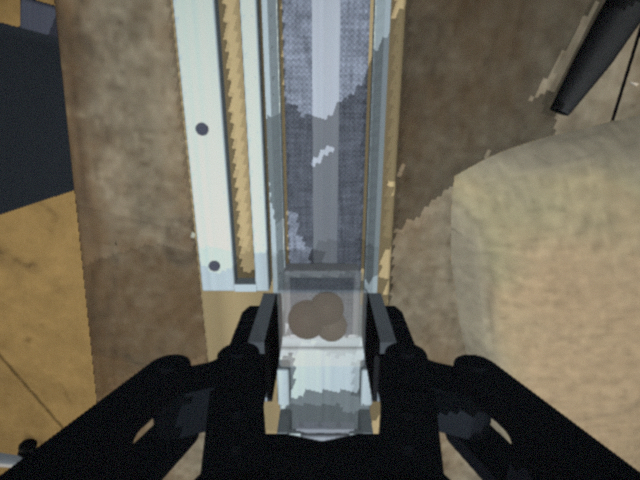

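```bash
python3 -m creep '[[[-0.04,0.03,0],0],[[0,0,0.1],0],[[0,0,0.1],0],[[0,0,0.1],0],[[0,0,0.1],0],[[0,0,0.1],0],[[0,0,0.05],0],[[0,0,0],0],[[0,0,0],0],[[0,0,0],0]]'
python3 -c "
from h import *
togo(0,-51,26.5); grab('wrist','w21')"
```

```text
clock: 40.2
eef_pos: [0.5177, 0.0528, 0.0313]
eef_rot: [1.908, 2.495, 0.001]
wrist_force: [-0.8, -1.1, -0.3]
opening: 0.0327
tcp in rack mm [  2.  -51.4  31.3]
tcp [0.5177 0.0528 0.0313] shift units [ 0.008 -0.039  0.095]
turn units (tool z down => sign) : 0.028
F [-0.8 -1.1 -0.3] op 0.0326719188459813 t 40.2
```

View pics/w21.png

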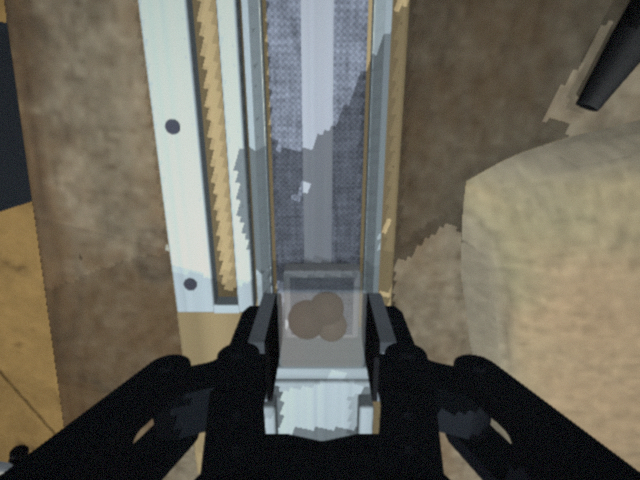

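```bash
python3 -m creep '[[[0,-0.03,0],0],[[0,0,0],0],[[0,0,0.04],0],[[0,0,0.04],0],[[0,0,0.02],0],[[0,0,0],0],[[0,0,0],0],[[0,0,0],0],[[0,0,0],0],[[0,0,0],0]]'
python3 -c "
from h import *
togo(0,-51,26)"
python3 -m creep '[[[0,0,0],0],[[0,0,0],0],[[0,0,0],0],[[0,0,0],0],[[0,0,0],0],[[0,0,-0.2],0],[[0,0,-0.2],0],[[0,0,-0.5],0],[[0,0,-0.5],0],[[0,0,0],0]]' 48
python3 -c "
from h import *
togo(0,-51,26); grab('wrist','w22')"
```

```text
clock: 41.25
eef_pos: [0.5159, 0.0523, 0.0261]
eef_rot: [-1.908, -2.495, 0.001]
wrist_force: [-1.2, -1.5, 3.4]
opening: 0.0322
tcp in rack mm [  0.1 -51.4  26.1]
tcp [0.5159 0.0523 0.0261] shift units [ 0.009 -0.001  0.003]
turn units (tool z down => sign) : 0.027
F [-1.2 -1.5  3.4] op 0.032163598807618266 t 41.25
clock: 42.25
eef_pos: [0.5198, 0.0531, 0.1006]
eef_rot: [1.904, 2.49, 0.009]
wrist_force: [0.6, -0.6, 0.7]
opening: 0.0478
tcp in rack mm [  4.  -51.6 100.6]
tcp [0.5198 0.0531 0.1006] shift units [ 0.016 -0.094  1.491]
turn units (tool z down => sign) : 0.028
F [ 0.6 -0.6  0.7] op 0.047791195704017755 t 42.25
```

View pics/w22.png

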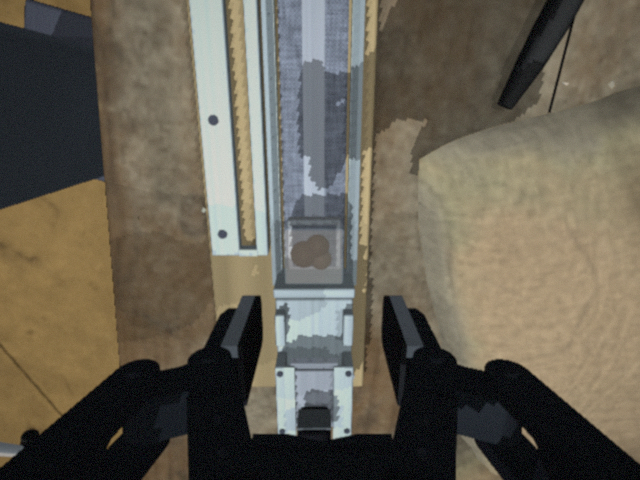

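```bash
python3 -m creep '[[[0,0,-0.5],0],[[-0.3,0,-0.5],0],[[-0.6,0,-0.5],0],[[-0.7,0,-0.4],0],[[-0.7,0,0],0],[[-0.7,0,0],0],[[-0.6,0,0],0],[[-0.5,0,0],0],[[-0.3,0,0],0],[[0,0,0],0]]' 60
python3 -m creep '[[[0,0,0],0],[[0,0,0],0],[[0,0,0],0],[[0,0,0],0],[[0,0,0],0],[[0,0,0],0],[[0,0,0],0],[[0,0,0],0],[[0,0,0],0],[[0,0,0],0]]'
python3 -c "
from h import *
grab('wrist','w23')"
```

```text
clock: 43.3
eef_pos: [0.5731, -0.163, 0.1901]
eef_rot: [-1.914, -2.491, 0.002]
wrist_force: [0.2, 0.6, 0.4]
opening: 0.0602
clock: 44.3
eef_pos: [0.5737, -0.1601, 0.191]
eef_rot: [-1.909, -2.495, -0.0]
wrist_force: [-0.0, -0.2, 0.5]
opening: 0.06
```

View pics/w23.png

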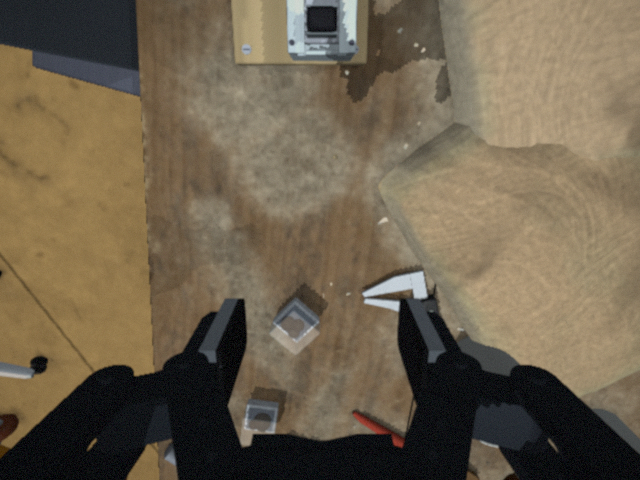

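Run:
```python
from h import *
z=np.load("pics/w23.npz"); st=dict(eef_pos=z["pos"],eef_rot=z["rot"]); p=z["p"]
print(proj("wrist",[.5795,-.2749,.029],st),proj("wrist",[.5714,-.3925,.029],st))
cv2.imwrite("pics/c23.png",cv2.resize(p[294:358,264:328],(400,400),interpolation=cv2.INTER_CUBIC))
delta([.5795,-.2749,.08],np.radians(61.5)); delta([.5795,-.2749,.08],np.radians(-28.5))
```

```text
[294.54544451 333.72825892] [257.47913683 433.30080729]
tcp [ 0.5737 -0.16    0.191 ] shift units [-2.248 -0.489  2.22 ]
turn units (tool z down => sign) : -9.263
tcp [ 0.5737 -0.16    0.191 ] shift units [-2.248 -0.489  2.22 ]
turn units (tool z down => sign) : 8.737
```

View pics/c23.png

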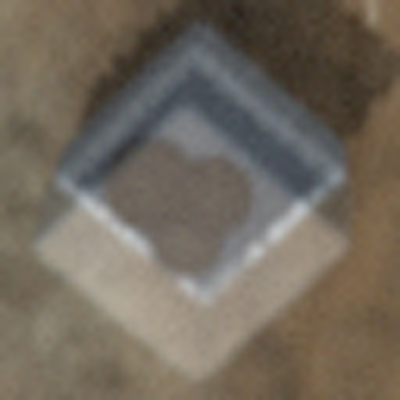

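```bash
python3 -m creep '[[[-0.3,-0.09,0],0],[[-0.5,-0.1,0],0],[[-0.5,-0.1,0],0],[[-0.5,-0.1,0],0],[[-0.45,-0.1,0],0],[[0,0,0],0.74],[[0,0,0],1],[[0,0,0],1],[[0,0,0],1],[[0,0,0],1]]' 52
python3 -m creep '[[[0,0,0],1],[[0,0,0.2],1],[[0,0,0.3],1],[[0,0,0.4],1],[[0,0,0.4],0],[[0,0,0.4],0],[[0,0,0.4],0],[[0,0,0.1],0],[[0,0,0],0],[[0,0,0],0]]' 52
python3 -c "
from h import *
grab('wrist','w24');delta([.5795,-.2749,.014],np.radians(-28.5))"
```

```text
clock: 45.35
eef_pos: [0.579, -0.2768, 0.1909]
eef_rot: [2.385, 2.044, -0.001]
wrist_force: [-0.7, -0.2, -0.6]
opening: 0.0524
clock: 46.35
eef_pos: [0.5801, -0.2759, 0.082]
eef_rot: [2.699, 1.604, 0.001]
wrist_force: [0.3, -0.2, -0.5]
opening: 0.0523
tcp [ 0.5805 -0.2758  0.0825] shift units [ 0.006 -0.031  1.369]
turn units (tool z down => sign) : -0.006
```

View pics/w24.png

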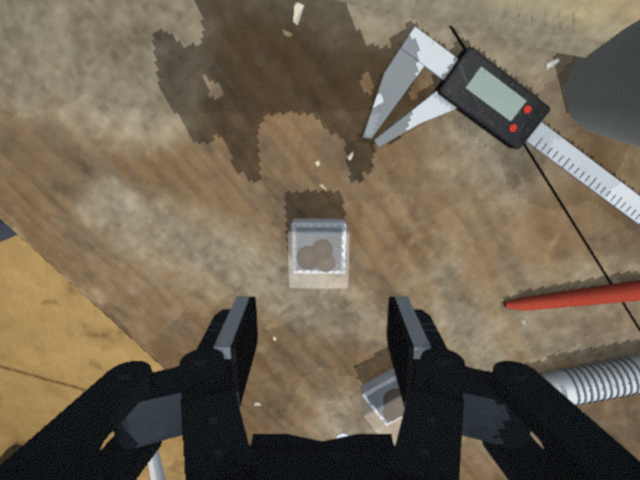

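```bash
python3 -m creep '[[[0,-0.03,0.2],0],[[0,0,0.2],0],[[0,0,0.2],0],[[0,0,0.2],0],[[0,0,0.2],0],[[0,0,0.2],0],[[0,0,0.16],0],[[0,0,0],0],[[0,0,0],0],[[0,0,0],0]]' 52
python3 -m creep '[[[0,0,0],0],[[0,0,0],0],[[0,0,0],0],[[0,0,0],0],[[0,0,0],0],[[0,0,0],0],[[0,0,0],0],[[0,0,0],0],[[0,0,0],0],[[0,0,0],0]]' 0 30
python3 -c "
from h import *
grab('wrist','w25');delta([.5795,-.2749,.014],np.radians(-28.5))"
```

```text
clock: 47.4
eef_pos: [0.5788, -0.2745, 0.0136]
eef_rot: [2.699, 1.605, 0.001]
wrist_force: [1.4, 0.0, 0.5]
opening: 0.0517
clock: 48.4
eef_pos: [0.579, -0.2746, 0.0139]
eef_rot: [2.699, 1.605, 0.001]
wrist_force: [-0.5, 0.4, 5.8]
opening: 0.0322
tcp [ 0.579  -0.2746  0.0139] shift units [-0.001  0.013 -0.003]
turn units (tool z down => sign) : -0.003
```

View pics/w25.png

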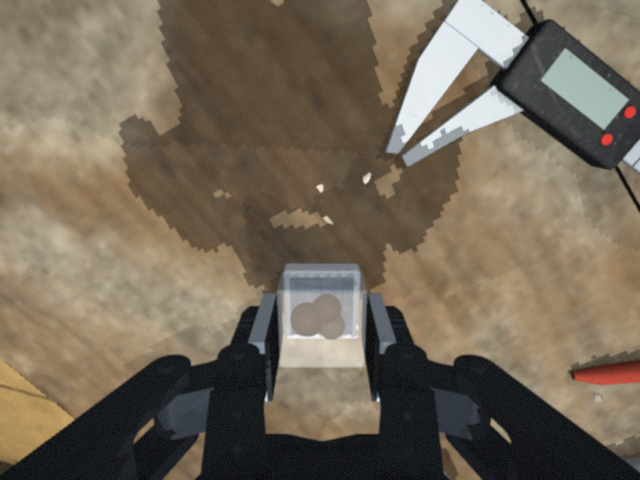

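```bash
python3 -m creep '[[[0,0,-0.2],0],[[0,0,-0.4],0],[[0,0,-0.5],0],[[0,0,-0.5],0],[[0,0,-0.5],-0.74],[[0,0,-0.2],-1],[[0,0,0],-1],[[0,0,0],-1],[[0,0,0],-1],[[0,0,0],-1]]'
python3 -m creep '[[[0,0,0],-1],[[0,0,0],-1],[[0,0,0],-1],[[0,0,0],0],[[0,0,0],0],[[0,0,0],0],[[0,0,0],0],[[0,0,0],0],[[0,0,0],0],[[0,0,0],0]]'
python3 -c "
from h import *
togo(0,-15,128);grab('wrist','w26')"
```

```text
clock: 49.45
eef_pos: [0.5771, -0.2739, 0.1274]
eef_rot: [-2.212, -2.228, 0.001]
wrist_force: [1.2, 0.5, 0.1]
opening: 0.032
clock: 50.45
eef_pos: [0.5782, -0.2742, 0.1281]
eef_rot: [1.908, 2.495, -0.0]
wrist_force: [-0.3, -0.2, -0.5]
opening: 0.0323
tcp in rack mm [ -24.5 -382.9  128.1]
tcp [ 0.5782 -0.2742  0.1281] shift units [7.357e+00 5.080e-01 1.000e-03]
turn units (tool z down => sign) : 0.027
F [-0.3 -0.2 -0.5] op 0.03226972765442623 t 50.45
```

View pics/w26.png

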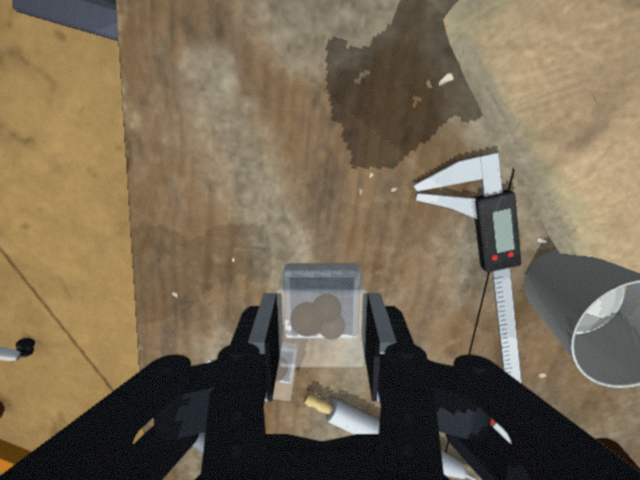

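Box held firmly; travel to the rack.

```bash
python3 -m creep '[[[0.4,0,0],0.03],[[0.8,0.1,0],0],[[0.9,0.1,0],0],[[0.9,0.1,0],0],[[0.9,0.1,0],0],[[0.9,0.1,0],0],[[0.9,0,0],0],[[0.8,0,0],0],[[0.56,0,0],0],[[0.3,0,0],0]]'
python3 -m creep '[[[0,0,0],0],[[0,0,0],0],[[0,0,0],0],[[0,0,0],0],[[0,0,0],0],[[0,0,0],0],[[0,0,0],0],[[0,0,0],0],[[0,0,0],0],[[0,0,0],0]]'
python3 -c "
from h import *
togo(0,-15,128);grab('wrist','w27')"
```

```text
clock: 51.5
eef_pos: [0.5057, 0.0916, 0.1285]
eef_rot: [-1.905, -2.498, -0.002]
wrist_force: [0.5, 0.3, 0.2]
opening: 0.0322
clock: 52.5
eef_pos: [0.5067, 0.0876, 0.128]
eef_rot: [-1.911, -2.493, 0.0]
wrist_force: [-0.0, -0.1, -0.1]
opening: 0.0322
tcp in rack mm [  0.4 -14.9 128. ]
tcp [0.5067 0.0876 0.128 ] shift units [-0.003 -0.008  0.   ]
turn units (tool z down => sign) : -0.001
F [-0.  -0.1 -0.1] op 0.0322052075164875 t 52.5
```

View pics/w27.png

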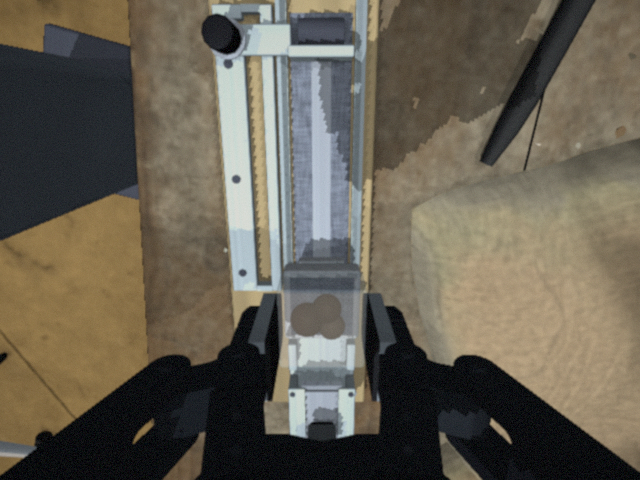

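```bash
python3 - <<'E'
from h import *
z=np.load("pics/w22.npz"); st=dict(eef_pos=z["pos"],eef_rot=z["rot"])
for q in [(285,284),(344,284),(291,228),(340,228)]: print(np.round(1e3*wr(ray("wrist",q,.041,st)),1),np.round(1e3*wr(ray("wrist",q,.012,st)),1))
E
python3 -m creep '[[[0,0,0.2],0],[[0,0,0.2],0],[[0,0,0.2],0],[[0,0,0.2],0],[[0,0,0.2],0],[[0,0,0.2],0],[[0,0,0.2],0],[[0,0,0.2],0],[[0,0,0.2],0],[[0,0,0],0]]'
python3 -c "
from h import *
togo(0,-15,26)"
```

```text
[-16.3 -67.6  41. ] [-19.  -81.2  12. ]
[ 17.  -67.6  41. ] [ 19.1 -81.3  12. ]
[-12.2 -34.5  41. ] [-14.3 -43.4  12. ]
[ 14.2 -34.5  41. ] [ 15.9 -43.4  12. ]
clock: 53.55
eef_pos: [0.5054, 0.0873, 0.0364]
eef_rot: [-1.91, -2.491, 0.004]
wrist_force: [-1.2, 0.3, -1.2]
opening: 0.0321
tcp in rack mm [ -1.  -14.9  36.4]
tcp [0.5054 0.0873 0.0364] shift units [-0.002  0.021  0.207]
turn units (tool z down => sign) : -0.002
F [-1.2  0.3 -1.2] op 0.03212652888948463 t 53.55
```

```bash
python3 -m creep '[[[0,0.01,0.08],0],[[0,0,0.08],0],[[0,0,0.05],0],[[0,0,0],0],[[0,0,0],0],[[0,0,0],0],[[0,0,0],0],[[0,0,0],0],[[0,0,0],0],[[0,0,0],0]]'
python3 -c "
from h import *
togo(0,-15,26)"
python3 -m creep '[[[0,0,0],0],[[0,0,0],0],[[0,0,0],0],[[0,0,0],0],[[0,0,0],0],[[0,0,-0.2],0],[[0,0,-0.2],0],[[0,0,-0.5],0],[[0,0,-0.5],0],[[0,0,-0.5],0]]' 48
python3 -c "
from h import *
togo(0,-15,128); grab('wrist','w28')"
```

```text
clock: 54.55
eef_pos: [0.5073, 0.0877, 0.0276]
eef_rot: [1.912, 2.493, 0.0]
wrist_force: [0.6, 0.7, -1.2]
opening: 0.0323
tcp in rack mm [  1.  -14.9  27.6]
tcp [0.5073 0.0877 0.0276] shift units [-0.002 -0.019  0.032]
turn units (tool z down => sign) : -0.002
F [ 0.6  0.7 -1.2] op 0.03229096387270644 t 54.55
clock: 55.55
eef_pos: [0.5074, 0.0879, 0.1244]
eef_rot: [1.911, 2.493, 0.001]
wrist_force: [0.5, -0.3, -0.4]
opening: 0.0478
tcp in rack mm [  1.1 -14.8 124.4]
tcp [0.5074 0.0879 0.1244] shift units [-0.004 -0.023 -0.071]
turn units (tool z down => sign) : 0.001
F [ 0.5 -0.3 -0.4] op 0.047782102747327124 t 55.55
```

View pics/w28.png

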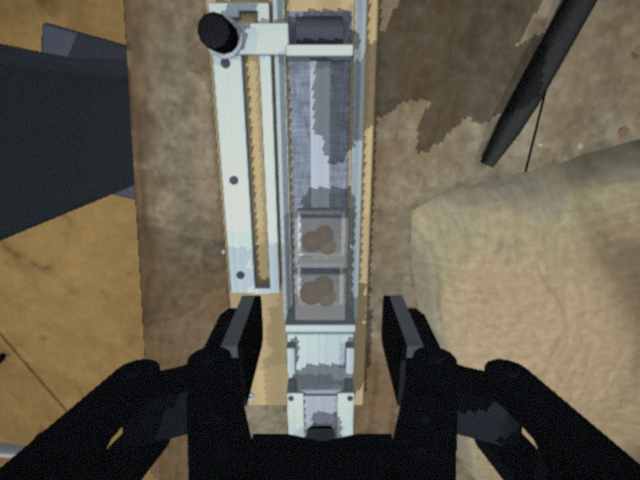

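```bash
python3 -m creep '[[[0,0,-0.4],0],[[-0.5,0,-0.4],0],[[-0.9,-0.1,-0.4],0],[[-0.9,-0.1,-0.3],0],[[-0.95,-0.1,0],0],[[-0.95,-0.1,0],0],[[-0.95,-0.1,0],0],[[-0.95,-0.1,0],0],[[-0.8,-0.07,0],0],[[-0.7,0,0],0]]' 60
python3 -m creep '[[[0,0,0],0],[[0,0,0],0],[[0,0,0],0],[[0,0,0],0],[[0,0,0],0],[[0,0,0],0],[[0,0,0],0],[[0,0,0],0],[[0,0,0],0],[[0,0,0],0]]'
python3 -c "
from h import *
st,p,d=grab('wrist','w29'); print(proj('wrist',[.5714,-.3925,.029],st)); delta([.5714,-.3925,.08],np.radians(8.2))"
```

```text
clock: 56.6
eef_pos: [0.573, -0.2915, 0.1985]
eef_rot: [1.914, 2.489, -0.001]
wrist_force: [0.1, -1.0, -0.4]
opening: 0.0601
clock: 57.6
eef_pos: [0.5735, -0.288, 0.1975]
eef_rot: [-1.912, -2.493, 0.0]
wrist_force: [-0.2, 0.2, 0.5]
opening: 0.0598
[289.5074897  318.05122047]
tcp [ 0.5735 -0.288   0.1975] shift units [-2.007 -0.582  2.35 ]
turn units (tool z down => sign) : 1.367
```

View pics/w29.png

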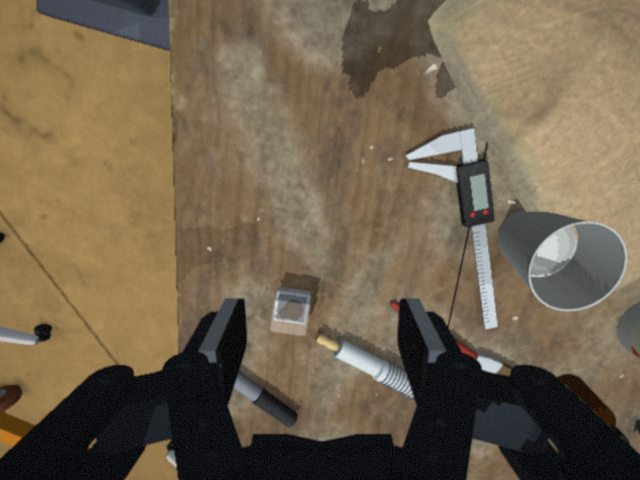

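Run:
```python
from h import *
z=np.load("pics/w29.npz"); st=dict(eef_pos=z["pos"],eef_rot=z["rot"]); p=z["p"]
cv2.imwrite("pics/c29.png",cv2.resize(p[280:360,250:350],(700,560),interpolation=cv2.INTER_CUBIC))
for q in [(319,338),(323,346),(345,343),(335,360)]:
    w=ray("wrist",q,.008,st); d=w[:2]-np.array([.5714,-.3925]); a=np.radians(8.2); print(q,np.round(w,4),"box frame mm",np.round(1e3*np.array([np.cos(a)*d[0]+np.sin(a)*d[1],-np.sin(a)*d[0]+np.cos(a)*d[1]]),1))
```

```text
(319, 338) [ 0.6055 -0.4186  0.008 ] box frame mm [ 30.  -30.7]
(323, 346) [ 0.6116 -0.4262  0.008 ] box frame mm [ 34.9 -39.1]
(345, 343) [ 0.6314 -0.4174  0.008 ] box frame mm [ 55.9 -33.2]
(335, 360) [ 0.6272 -0.4387  0.008 ] box frame mm [ 48.7 -53.7]
```

View pics/c29.png

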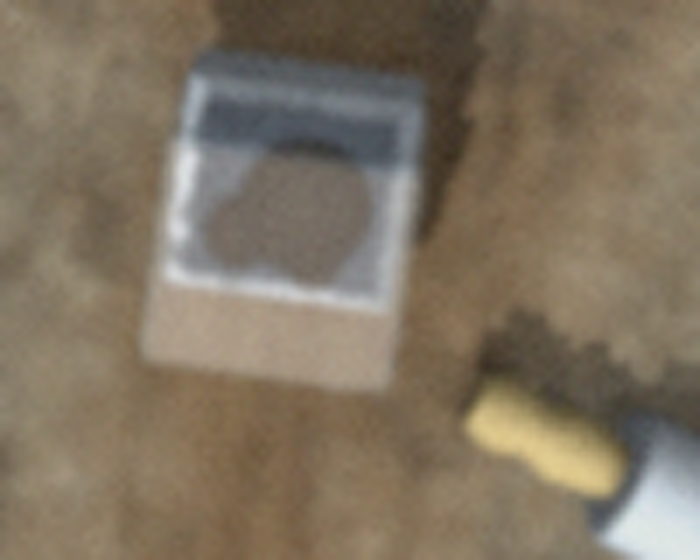

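```bash
python3 - <<'E'
from h import *
z=np.load("pics/w29.npz"); st=dict(eef_pos=z["pos"],eef_rot=z["rot"])
a,b=[ray("wrist",q,.029,st) for q in [(270.4,331),(305.4,335.3)]]
v=(b-a)/np.linalg.norm(b-a); c=(a+b)/2+.0165*np.array([-v[1],v[0],0]); print(np.linalg.norm(b-a),np.degrees(np.arctan2(v[1],v[0])),c)
E
python3 -m creep '[[[-0.3,-0.1,0],0],[[-0.5,-0.2,0],0],[[-0.5,-0.2,0],0],[[-0.5,-0.08,0.2],0],[[-0.2,0,0.4],0],[[0,0,0.4],0],[[0,0,0.4],0.37],[[0,0,0.4],1],[[0,0,0.3],0],[[0,0,0.2],0]]' 52
python3 -m creep '[[[0,0,0],0],[[0,0,0],0],[[0,0,0],0],[[0,0,0],0],[[0,0,0],0],[[0,0,0],0],[[0,0,0],0],[[0,0,0],0],[[0,0,0],0],[[0,0,0],0]]'
python3 -c "
from h import *
grab('wrist','w30');delta([.5714,-.3925,.014],np.radians(8.2))"
```

```text
0.031931558947884055 7.017945026620461 [ 0.57163381 -0.3915373   0.029     ]
clock: 58.65
eef_pos: [0.5704, -0.3928, 0.0808]
eef_rot: [-2.055, -2.374, 0.002]
wrist_force: [0.2, 0.4, -0.9]
opening: 0.0521
clock: 59.65
eef_pos: [0.5715, -0.392, 0.0825]
eef_rot: [-2.057, -2.374, -0.0]
wrist_force: [-0.0, -0.7, -0.2]
opening: 0.0519
tcp [ 0.5714 -0.392   0.0824] shift units [-0.01  -0.002  1.369]
turn units (tool z down => sign) : -0.002
```

View pics/w30.png

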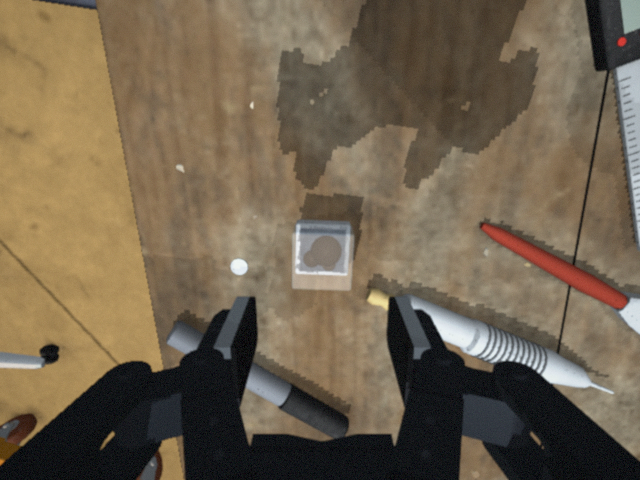

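```bash
python3 -m creep '[[[0,0,0.2],0],[[0,0,0.2],0],[[0,0,0.2],0],[[0,0,0.2],0],[[0,0,0.2],0],[[0,0,0.2],0],[[0,0,0.16],0],[[0,0,0],0],[[0,0,0],0],[[0,0,0],0]]' 50
python3 -m creep '[[[0,0,0],0],[[0,0,0],0],[[0,0,0],0],[[0,0,0],0],[[0,0,0],0],[[0,0,0],0],[[0,0,0],0],[[0,0,0],0],[[0,0,0],0],[[0,0,0],0]]' 0 30
python3 -c "
from h import *
grab('wrist','w31');delta([.5714,-.3925,.014],np.radians(8.2))"
```

```text
clock: 60.7
eef_pos: [0.5721, -0.3924, 0.0152]
eef_rot: [2.056, 2.373, 0.0]
wrist_force: [-0.7, 0.8, 0.3]
opening: 0.0502
clock: 61.7
eef_pos: [0.5723, -0.3925, 0.0156]
eef_rot: [2.056, 2.373, 0.0]
wrist_force: [0.5, 0.2, 5.3]
opening: 0.0324
tcp [ 0.5723 -0.3925  0.0155] shift units [ 0.003 -0.017  0.031]
turn units (tool z down => sign) : -0.003
```

View pics/w31.png

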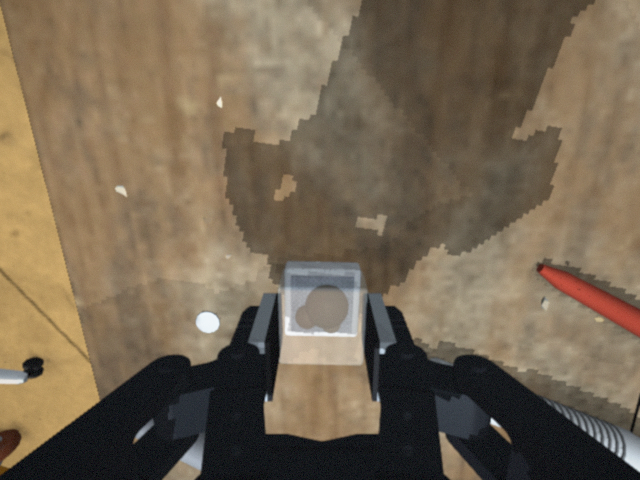

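```bash
python3 -m creep '[[[0,0,-0.2],0],[[0,0,-0.4],0],[[0,0,-0.5],0],[[0,0,-0.5],0],[[0,0,-0.5],0],[[0,0,-0.2],-0.37],[[0,0,0],-1],[[0,0,0],0],[[0,0,0],0],[[0,0,0],0]]'
python3 -c "
from h import *
togo(0,22,128)"
```

```text
clock: 62.75
eef_pos: [0.5707, -0.3917, 0.1285]
eef_rot: [-1.912, -2.49, 0.0]
wrist_force: [-1.1, -0.0, -0.0]
opening: 0.0325
tcp in rack mm [ -62.3 -494.3  128.5]
tcp [ 0.5707 -0.3917  0.1285] shift units [10.328  1.233  0.024]
turn units (tool z down => sign) : -0.016
F [-1.1 -0.  -0. ] op 0.03245629512960355 t 62.75
```

```bash
python3 -m creep '[[[0.3,0.1,0],0],[[0.7,0.15,0],0],[[0.9,0.15,0],0],[[0.9,0.15,0],0],[[0.9,0.15,0],0],[[0.9,0.15,0],0],[[0.9,0.15,0],0],[[0.9,0.15,0],0],[[0.9,0.08,0],0],[[0.9,0,0],0]]'
python3 -m creep '[[[0.9,0,0],0],[[0.7,0,0],0],[[0.4,0,0],0],[[0.13,0,0],0],[[0,0,0],0],[[0,0,0],0],[[0,0,0],0],[[0,0,0],0],[[0,0,0],0],[[0,0,0],0]]'
python3 -c "
from h import *
togo(0,22,128);grab('wrist','w32')"
```

```text
clock: 63.75
eef_pos: [0.5236, 0.0233, 0.1297]
eef_rot: [1.91, 2.494, 0.001]
wrist_force: [0.9, 0.7, -0.9]
opening: 0.0324
clock: 64.75
eef_pos: [0.497, 0.1221, 0.1295]
eef_rot: [1.913, 2.492, -0.0]
wrist_force: [-0.8, -0.5, -0.7]
opening: 0.0326
tcp in rack mm [ -0.   20.9 129.5]
tcp [0.497  0.1221 0.1295] shift units [0.022 0.001 0.03 ]
turn units (tool z down => sign) : -0.017
F [-0.8 -0.5 -0.7] op 0.03255813487051243 t 64.75
```

View pics/w32.png

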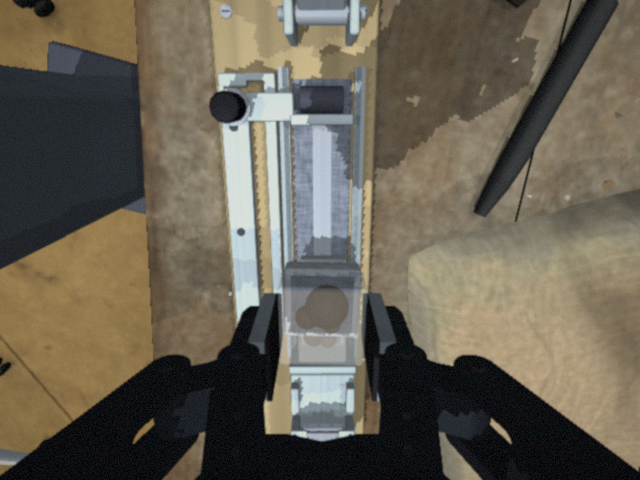

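```bash
python3 -m creep '[[[0.03,0,0.2],0],[[0,0,0.2],0],[[0,0,0.2],0],[[0,0,0.2],0],[[0,0,0.2],0],[[0,0,0.2],0],[[0,0,0.2],0],[[0,0,0.2],0],[[0,0,0.2],0],[[0,0,0],0]]'
python3 -m creep '[[[0,0,0.08],0],[[0,0,0.08],0],[[0,0,0.04],0],[[0,0,0],0],[[0,0,0],0],[[0,0,0],0],[[0,0,0],0],[[0,0,0],0],[[0,0,0],0],[[0,0,0],0]]'
python3 -c "
from h import *
togo(0,22,27.6)"
```

```text
clock: 65.8
eef_pos: [0.4951, 0.1238, 0.0379]
eef_rot: [-1.91, -2.491, 0.004]
wrist_force: [-1.5, -0.4, -1.1]
opening: 0.0321
clock: 66.8
eef_pos: [0.4965, 0.1242, 0.0296]
eef_rot: [1.912, 2.493, 0.0]
wrist_force: [0.0, -0.4, -0.6]
opening: 0.0324
tcp in rack mm [-0.  23.1 29.6]
tcp [0.4965 0.1242 0.0296] shift units [-0.021  0.     0.04 ]
turn units (tool z down => sign) : -0.002
F [ 0.  -0.4 -0.6] op 0.03241811271164868 t 66.8
```

```bash
python3 -m creep '[[[0,0,0.04],0],[[0,0,0.02],0],[[0,0,0],0],[[0,0,0],0],[[0,0,0],0],[[0,0,0],0],[[0,0,0],0],[[0,0,0],0],[[0,0,0],0],[[0,0,0],0]]'
python3 -m creep '[[[0,0,0],0],[[0,0,0],0],[[0,0,0],0],[[0,0,0],0],[[0,0,0],0],[[0,0,-0.2],0],[[0,0,-0.2],0],[[0,0,-0.5],0],[[0,0,-0.5],0],[[0,0,-0.5],0]]' 48
python3 -m creep '[[[0,0,-0.2],0],[[0,0,0],0],[[0,0,0],0],[[0,0,0],0],[[0,0,0],0],[[0,0,0],0],[[0,0,0],0],[[0,0,0],0],[[0,0,0],0],[[0,0,0],0]]'
python3 -c "
from h import *
togo(-52,100,41); grab('wrist','w33')"
```

```text
clock: 67.8
eef_pos: [0.4967, 0.1242, 0.0275]
eef_rot: [1.911, 2.492, -0.0]
wrist_force: [-1.5, -0.4, 7.8]
opening: 0.0325
clock: 68.8
eef_pos: [0.4966, 0.1244, 0.1234]
eef_rot: [1.911, 2.493, 0.001]
wrist_force: [-0.1, -0.1, 0.3]
opening: 0.048
clock: 69.8
eef_pos: [0.4965, 0.1242, 0.1315]
eef_rot: [-1.912, -2.493, -0.0]
wrist_force: [-0.2, -0.7, 0.3]
opening: 0.0482
tcp in rack mm [ -0.   23.1 131.5]
tcp [0.4965 0.1242 0.1315] shift units [ 1.538 -1.04   1.811]
turn units (tool z down => sign) : -0.002
F [-0.2 -0.7  0.3] op 0.04816797643270862 t 69.8
```

View pics/w33.png

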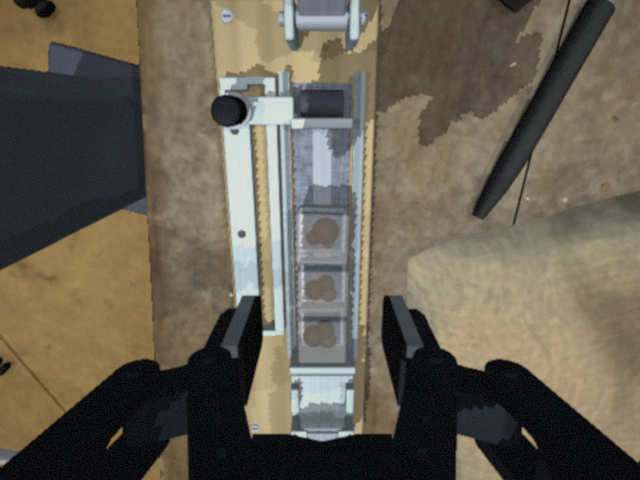

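```bash
python3 - <<'E'
from h import *
z=np.load("pics/w33.npz"); st=dict(eef_pos=z["pos"],eef_rot=z["rot"])
for q in [(295,262),(347,262),(302,209),(346,209),(298,312),(347,312),(298,362),(349,362)]: print(q,np.round(1e3*wr(ray("wrist",q,.041,st)),1))
print(np.round(1e3*wr(ray("wrist",(228,111),.0525,st)),1))
E
python3 -m creep '[[[0.3,-0.2,0],0],[[0.4,-0.3,0],0],[[0.4,-0.3,0],0],[[0.4,-0.24,0.2],0],[[0.12,0,0.3],0],[[0,0,0.3],0],[[0,0,0.2],0],[[0,0,0],0],[[0,0,0],0],[[0,0,0],0]]' 34
python3 -c "
from h import *
togo(-52,104,43); grab('wrist','w34')"
```

```text
(295, 262) [-17.3   8.2  41. ]
(347, 262) [15.9  8.2 41. ]
(302, 209) [-12.3  43.   41. ]
(346, 209) [14.6 43.  41. ]
(298, 312) [-16.1 -27.7  41. ]
(347, 312) [ 16.6 -27.7  41. ]
(298, 362) [-16.8 -66.9  41. ]
(349, 362) [ 18.8 -66.9  41. ]
[-50.6 100.3  52.5]
clock: 70.85
eef_pos: [0.4258, 0.1891, 0.0822]
eef_rot: [1.912, 2.492, 0.002]
wrist_force: [-0.7, -0.0, -0.6]
opening: 0.0343
tcp in rack mm [-51.4 104.2  82.2]
tcp [0.4258 0.1891 0.0822] shift units [-0.004 -0.013  0.784]
turn units (tool z down => sign) : -0.007
F [-0.7 -0.  -0.6] op 0.03433491317553252 t 70.85
```

View pics/w34.png

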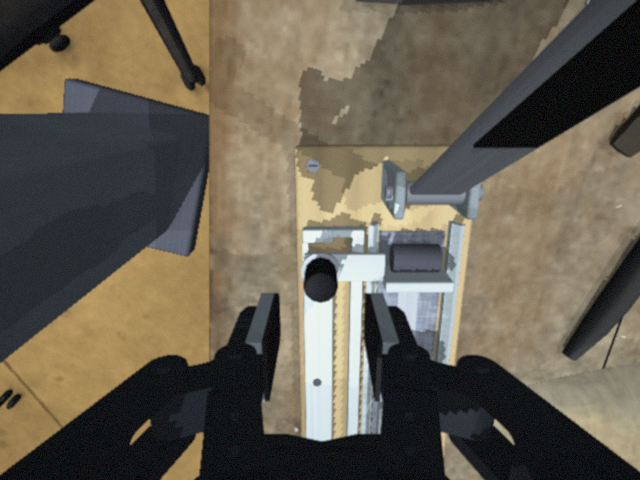

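```bash
python3 -m creep '[[[0,-0.01,0.15],0],[[0,0,0.15],0],[[0,0,0.15],0],[[0,0,0.15],0],[[0,0,0.1],0],[[0,0,0.08],0],[[0,0,0],0],[[0,0,0],0],[[0,0,0],0],[[0,0,0],0]]' 30
python3 -m creep '[[[0,0,0],0],[[0,0,0],0],[[0,0,0],0],[[0,0,0],0],[[0,0,0],0],[[0,0,0],0],[[0,0,0],0],[[0,0,0],0],[[0,0,0],0],[[0,0,0],0]]' 0 60
python3 -m creep '[[[0.06,0,0],0],[[0,0,0],0],[[0,0.06,0],0],[[0,0.06,0],0],[[0,0.06,0],0],[[0,0.06,0],0],[[0,0.02,0],0],[[0,0,0],0],[[0,0,0],0],[[0,0,0],0]]'
python3 -c "
from h import *
togo(-40,105,43); grab('wrist','w35')"
```

```text
clock: 71.9
eef_pos: [0.425, 0.1889, 0.0429]
eef_rot: [1.911, 2.493, 0.001]
wrist_force: [-0.1, 0.8, 0.1]
opening: 0.0301
clock: 72.9
eef_pos: [0.4253, 0.1889, 0.0429]
eef_rot: [1.911, 2.492, 0.001]
wrist_force: [-0.1, 0.5, 4.6]
opening: 0.0134
clock: 73.9
eef_pos: [0.4368, 0.1921, 0.0428]
eef_rot: [1.912, 2.49, -0.007]
wrist_force: [-0.4, -4.9, 10.0]
opening: 0.0136
tcp in rack mm [-40.  104.1  42.8]
tcp [0.4368 0.1921 0.0428] shift units [ 0.017  0.    -0.004]
turn units (tool z down => sign) : -0.022
F [-0.4 -4.9 10. ] op 0.01355988354228599 t 73.9
```

View pics/w35.png

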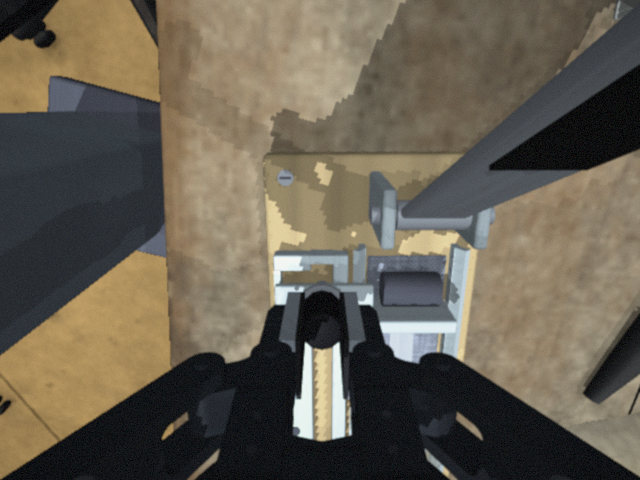

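```bash
python3 -m creep '[[[-0.1,0,0],0],[[-0.15,0,0],0],[[-0.15,0,0],0],[[-0.15,0,0],0],[[-0.15,0,0],0],[[-0.15,0,0],0],[[-0.12,0,0],0],[[-0.1,0,0],0],[[-0.1,0,0],0],[[-0.06,0,0],0]]'
python3 -c "
from h import *
togo(-40,42,43); grab('wrist','w36')"
```

```text
clock: 74.95
eef_pos: [0.4527, 0.1334, 0.0429]
eef_rot: [1.913, 2.49, -0.004]
wrist_force: [-1.6, -3.8, 7.3]
opening: 0.0138
tcp in rack mm [-39.9  43.3  42.9]
tcp [0.4527 0.1334 0.0429] shift units [-0.027 -0.001 -0.003]
turn units (tool z down => sign) : -0.021
F [-1.6 -3.8  7.3] op 0.013755278362627129 t 74.95
```

View pics/w36.png

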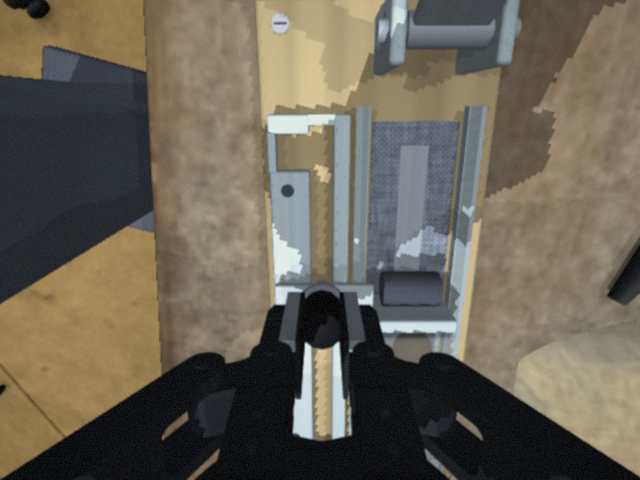

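Follower following, now almost closed on the row. Push a few mm further, then see the force.

```bash
python3 -m creep '[[[-0.04,0,0],0],[[-0.04,0,0],0],[[-0.04,0,0],0],[[0,0,0],0],[[0,0,0],0],[[0,0,0],0],[[0,0,0],0],[[0,0,0],0],[[0,0,0],0],[[0,0,0],0]]'
python3 -c "
from h import *
togo(-40,42,43)"
python3 -m creep '[[[0,0,0],0],[[0,0,0],0],[[0,0,0],0],[[0,0,0],0],[[0,0,0],0],[[0,0,-0.1],0],[[0,0,-0.2],0],[[0,0,-0.3],0],[[0,0,-0.5],0],[[0,0,-0.5],0]]' 26
python3 -c "
from h import *
togo(-40,42,43); grab('wrist','w37')"
```

```text
clock: 76.0
eef_pos: [0.4528, 0.1332, 0.0429]
eef_rot: [-1.907, -2.492, -0.003]
wrist_force: [-3.8, 4.6, 6.6]
opening: 0.0135
tcp in rack mm [-39.9  43.1  42.9]
tcp [0.4528 0.1332 0.0429] shift units [-0.023 -0.002 -0.002]
turn units (tool z down => sign) : 0.019
F [-3.8  4.6  6.6] op 0.013469719235310616 t 76.0
clock: 77.0
eef_pos: [0.454, 0.1301, 0.1244]
eef_rot: [1.911, 2.493, 0.001]
wrist_force: [1.1, 0.0, 0.1]
opening: 0.0258
tcp in rack mm [-39.5  39.8 124.4]
tcp [0.454  0.1301 0.1244] shift units [ 0.044 -0.011  1.628]
turn units (tool z down => sign) : 0.002
F [1.1 0.  0.1] op 0.025792746814375142 t 77.0
```

View pics/w37.png

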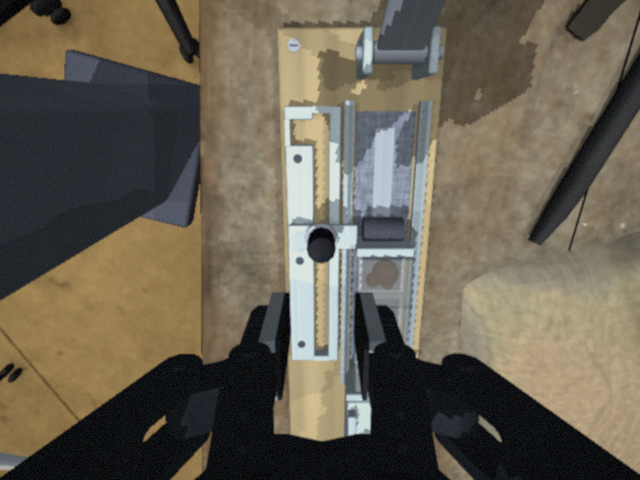

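```bash
python3 -m creep '[[[0,0,-0.8],0],[[0,0,-0.9],0],[[0,0.2,-0.9],0],[[0,0.3,-0.9],0],[[0,0.3,-0.7],0],[[0,0,0],0],[[0,0,0],0],[[0,0,0],0],[[0,0,0],0],[[0,0,0],0]]' 0
python3 -c "
from h import *
togo(0,290,345); grab('wrist','w38')"
```

```text
clock: 78.05
eef_pos: [0.4915, 0.1399, 0.3311]
eef_rot: [-1.91, -2.492, 0.004]
wrist_force: [0.0, 0.5, -0.0]
opening: -0.0001
tcp in rack mm [ -0.8  39.5 331.1]
tcp [0.4915 0.1399 0.3311] shift units [ 5.01   0.014 -0.278]
turn units (tool z down => sign) : -0.0
F [ 0.   0.5 -0. ] op -0.00010364342205196603 t 78.05
```

View pics/w38.png

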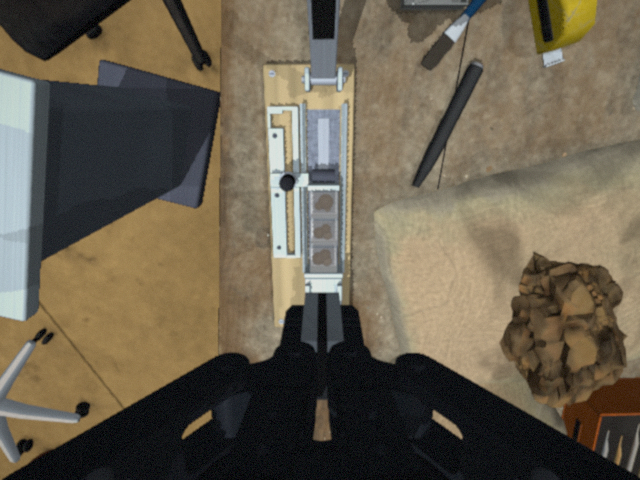

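```bash
python3 -m creep '[[[0.4,0,-0.2],0],[[0.8,0,0],0],[[0.8,0,0],0],[[0.8,0,0],0],[[0.8,0,0],0],[[0.8,0,0],0],[[0.6,0,0],0],[[0.2,0,0],0],[[0,0,0],0],[[0,0,0],0]]' 0
python3 -m creep '[[[0,0,0.4],0],[[0,0,0.4],0],[[0,0,0.4],0],[[0,0,0.3],0],[[0,0,0.25],0],[[0,0,0],0],[[0,0,0],0],[[0,0,0],0],[[0,0,0],0],[[0,0,0],0]]' 0
python3 -c "
from h import *
togo(0,46,252); grab('wrist','w39');grab('scene','s39',(150,50,500,350),2)"
```

```text
clock: 79.1
eef_pos: [0.4261, 0.3896, 0.342]
eef_rot: [1.913, 2.49, -0.003]
wrist_force: [-0.6, -0.9, 0.6]
opening: -0.0001
clock: 80.1
eef_pos: [0.4254, 0.3918, 0.2559]
eef_rot: [1.911, 2.493, 0.002]
wrist_force: [-0.2, 0.4, -0.3]
opening: 0.0
tcp in rack mm [  0.8 300.  255.9]
tcp [0.4254 0.3918 0.2559] shift units [-5.08  -0.017  0.074]
turn units (tool z down => sign) : 0.001
F [-0.2  0.4 -0.3] op 2.3841743426816023e-05 t 80.1
```

View pics/w39.png

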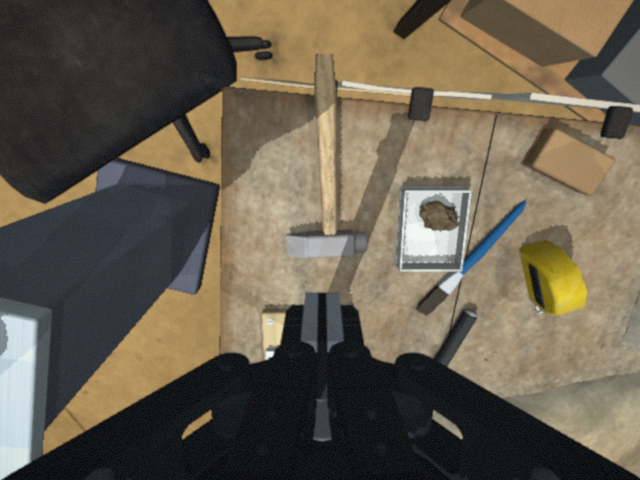

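View pics/s39.png

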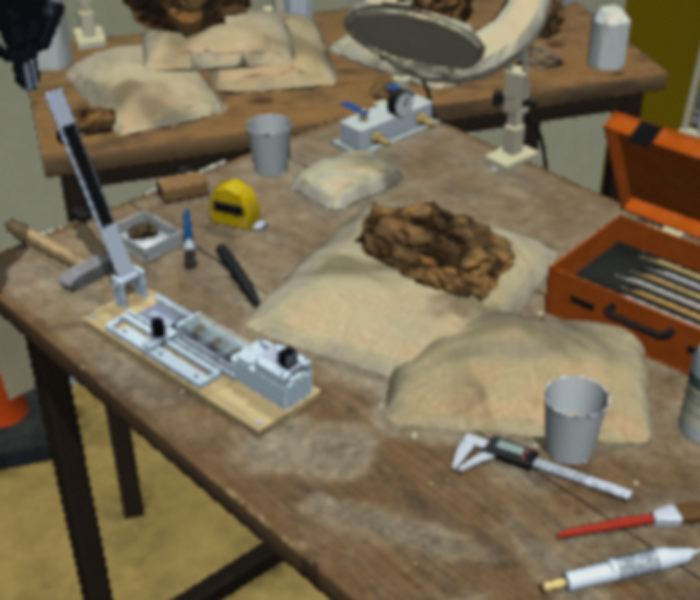

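```bash
python3 -m creep '[[[-0.3,0,0.07],0],[[-0.3,0,0],0],[[-0.3,0,0],0],[[-0.3,0,0],0],[[-0.3,0,0],0],[[-0.3,0,0],0],[[-0.3,0,0],0],[[-0.3,0,0],0],[[-0.3,0,0],0],[[-0.3,0,0],0]]' 0
python3 -m creep '[[[-0.3,0,0],0],[[-0.3,0,0],0],[[-0.3,0,0],0],[[-0.3,0,0],0],[[-0.3,0,0],0],[[-0.3,0,0],0],[[-0.25,0,0],0],[[0,0,0],0],[[0,0,0],0],[[0,0,0],0]]' 0
python3 -c "
from h import *
togo(0,46,252); grab('scene','s40',(150,50,500,350),2)"
```

```text
clock: 81.2
eef_pos: [0.4644, 0.2455, 0.2521]
eef_rot: [1.912, 2.492, 0.001]
wrist_force: [0.4, 1.1, 1.3]
opening: -0.0001
clock: 82.2
eef_pos: [0.4904, 0.1482, 0.2516]
eef_rot: [-1.91, -2.494, -0.0]
wrist_force: [0.5, 0.3, 0.6]
opening: -0.0004
tcp in rack mm [  0.4  47.8 251.6]
tcp [0.4904 0.1482 0.2516] shift units [-0.037 -0.007 -0.008]
turn units (tool z down => sign) : 0.011
F [0.5 0.3 0.6] op -0.00038588751018957983 t 82.2
```

View pics/s40.png

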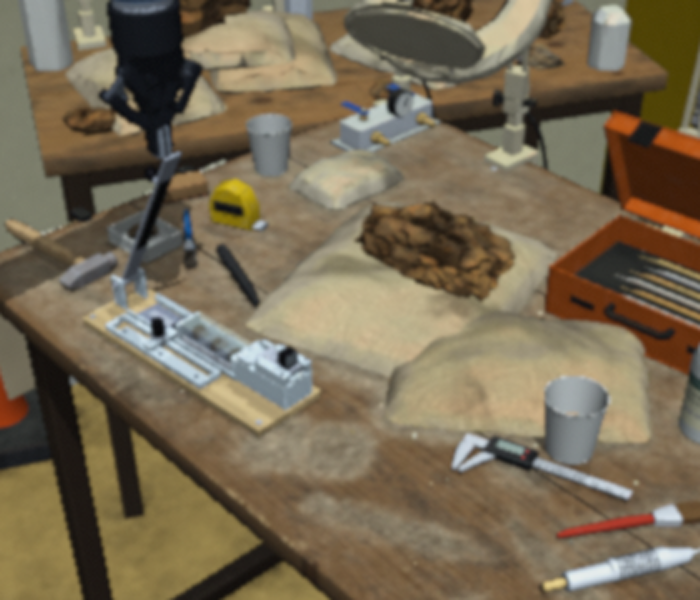

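```bash
python3 -m creep '[[[0,0,-0.4],0],[[0,0,-0.5],0],[[0,0,-0.5],0],[[0.3,0,-0.2],0],[[0.3,0,0],0],[[0.3,0,0],0],[[0.2,0,0],0],[[0,0,0],0],[[0,0,0],0],[[0,0,0],0]]' 40
python3 - <<'E'
from h import *
togo(0,100,330); st,p,d=grab('wrist','w41')
for a in range(50,80,4):
    A=np.radians(a); print(a,proj("wrist",rw(0,.145-.19*np.cos(A)+.019*np.sin(A),.046+.19*np.sin(A)+.019*np.cos(A)),st),proj("wrist",rw(0,.145-.245*np.cos(A),.046+.245*np.sin(A)),st))
E
```

```text
clock: 83.25
eef_pos: [0.4766, 0.1997, 0.3311]
eef_rot: [-1.913, -2.492, 0.001]
wrist_force: [-0.5, -0.6, -0.6]
opening: 0.0402
tcp in rack mm [  0.4 101.2 331.1]
tcp [0.4766 0.1997 0.3311] shift units [-0.024 -0.008  0.023]
turn units (tool z down => sign) : -0.016
F [-0.5 -0.6 -0.6] op 0.040167008065693253 t 83.25
50 [321.75538726 303.09101779] [321.80084293 383.49390143]
54 [321.71366036 294.00588958] [321.74536139 377.48997488]
58 [321.66986364 283.17709843] [321.68469578 369.00871118]
62 [321.6243109 270.5516199] [321.61885795 357.76633422]
66 [321.57741101 256.1094025 ] [321.54802485 343.49003723]
70 [321.52967204 239.87157257] [321.47258526 325.93738741]
74 [321.48170011 221.90811681] [321.39318675 304.92103665]
78 [321.4341913  202.34417134] [321.31077695 280.33804957]
```

View pics/w41.png

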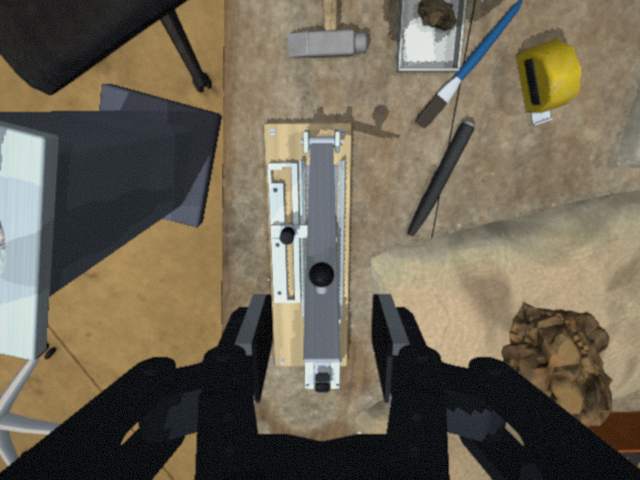

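```bash
python3 -m creep '[[[-0.3,0,0],0],[[-0.31,0,0.2],0],[[0,0,0.4],0],[[0,0,0.4],0],[[0,0,0.4],0],[[0,0,0.4],0],[[0,0,0.3],0],[[0,0,0.2],0],[[0,0,0.12],0],[[0,0,0],0]]' 36
python3 -m creep '[[[0,0,0],0],[[0,0,0],0],[[0,0,0],0],[[0,0,0],0],[[0,0,0],0],[[0,0,0],0],[[0,0,0],0],[[0,0,0],0],[[0,0,0],0],[[0,0,0],0]]' 0 40
python3 - <<'E'
from h import *
togo(0,70.5,210); st,p,d=grab('wrist','w42')
a=np.radians(np.r_[61.3,np.arange(56,-1,-5)]); y=145-190*np.cos(a)+19*np.sin(a); z=46+190*np.sin(a)+19*np.cos(a)
print(np.c_[np.degrees(a)[1:],np.round(np.c_[np.diff(y)/50,-np.diff(z)/50],3)])
E
```

```text
clock: 84.3
eef_pos: [0.4841, 0.1708, 0.2099]
eef_rot: [-1.912, -2.492, 0.001]
wrist_force: [0.1, -0.3, 0.4]
opening: 0.0362
clock: 85.3
eef_pos: [0.4842, 0.1705, 0.2111]
eef_rot: [1.912, 2.492, -0.002]
wrist_force: [-3.2, -3.5, 5.5]
opening: 0.0147
tcp in rack mm [2.000e-01 7.100e+01 2.111e+02]
tcp [0.4842 0.1705 0.2111] shift units [-0.009 -0.003  0.022]
turn units (tool z down => sign) : -0.005
F [-3.2 -3.5  5.5] op 0.01467949115736672 t 85.3
[[ 5.60e+01 -3.18e-01  1.53e-01]
 [ 5.10e+01 -2.86e-01  1.71e-01]
 [ 4.60e+01 -2.70e-01  1.95e-01]
 [ 4.10e+01 -2.52e-01  2.18e-01]
 [ 3.60e+01 -2.32e-01  2.39e-01]
 [ 3.10e+01 -2.11e-01  2.58e-01]
 [ 2.60e+01 -1.87e-01  2.76e-01]
 [ 2.10e+01 -1.63e-01  2.91e-01]
 [ 1.60e+01 -1.37e-01  3.04e-01]
 [ 1.10e+01 -1.10e-01  3.15e-01]
 [ 6.00e+00 -8.20e-02  3.23e-01]
 [ 1.00e+00 -5.30e-02  3.29e-01]]
```

View pics/w42.png

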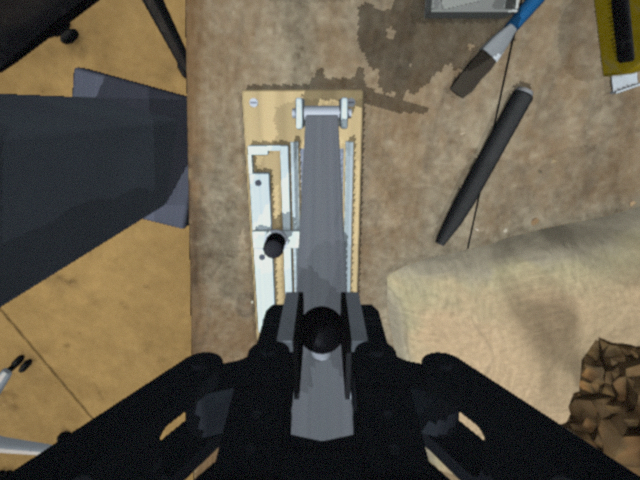

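```bash
python3 -m creep '[[[-0.318,0,0.153],0],[[-0.286,0,0.171],0],[[-0.27,0,0.195],0],[[-0.252,0,0.218],0],[[-0.232,0,0.239],0],[[-0.211,0,0.258],0],[[-0.187,0,0.276],0],[[-0.163,0,0.291],0],[[-0.137,0,0.304],0],[[0,0,0],0]]'
python3 -c "
from h import *
a=np.radians(16);togo(0,145-190*np.cos(a)+19*np.sin(a),34+190*np.sin(a)+19*np.cos(a))"
```

```text
clock: 86.35
eef_pos: [0.5115, 0.0693, 0.103]
eef_rot: [1.915, 2.49, -0.001]
wrist_force: [-0.2, -6.0, 0.9]
opening: 0.0147
tcp in rack mm [  0.2 -33.8 103. ]
tcp [0.5115 0.0693 0.103 ] shift units [ 0.029 -0.004 -0.032]
turn units (tool z down => sign) : -0.034
F [-0.2 -6.   0.9] op 0.0147395496744807 t 86.35
```

```bash
python3 -m creep '[[[-0.11,0,0.28],0],[[-0.08,0,0.31],0],[[-0.03,0,0.32],0],[[0,0,0.06],0],[[0,0,0.04],0],[[0,0,0],0],[[0,0,0],0],[[0,0,0],0],[[0,0,0],0],[[0,0,0],0]]'
python3 -c "
from h import *
togo(0,-45,52); grab('wrist','w43')"
```

```text
clock: 87.35
eef_pos: [0.5142, 0.0593, 0.0542]
eef_rot: [1.912, 2.491, -0.002]
wrist_force: [0.5, -5.6, 0.2]
opening: 0.0151
tcp in rack mm [  0.2 -44.2  54.2]
tcp [0.5142 0.0593 0.0542] shift units [-0.016 -0.005  0.045]
turn units (tool z down => sign) : -0.015
F [ 0.5 -5.6  0.2] op 0.015052536238975562 t 87.35
```

View pics/w43.png

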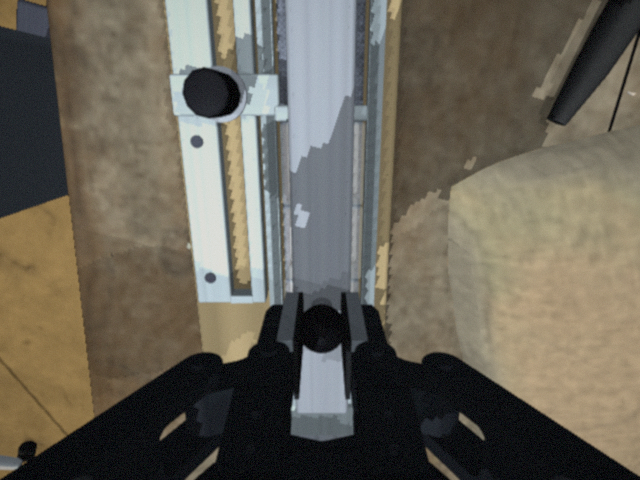

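```bash
python3 -m creep '[[[0,0,0.04],0],[[0,0,0.04],0],[[0,0,0],0],[[0,0,0],0],[[0,0,0],0],[[0,0,0],0],[[0,0,0],0],[[0,0,0],0],[[0,0,0],0],[[0,0,0],0]]'
python3 -c "
from h import *
togo(0,-45,52)"
python3 -m creep '[[[0,0,0],0],[[0,0,0],0],[[0,0,0],0],[[0,0,0],0],[[0,0,-0.2],0],[[0,0,-0.2],0],[[0,0,-0.3],0],[[0,0,-0.2],0],[[0,0,0],0],[[0,0,0],0]]' 36
python3 -c "
from h import *
togo(0,-45,75); grab('wrist','w44')"
```

```text
clock: 88.4
eef_pos: [0.5143, 0.0593, 0.0519]
eef_rot: [1.911, 2.491, -0.005]
wrist_force: [-4.6, -7.5, 11.7]
opening: 0.0154
tcp in rack mm [  0.4 -44.2  51.9]
tcp [0.5143 0.0593 0.0519] shift units [-0.015 -0.007 -0.002]
turn units (tool z down => sign) : -0.011
F [-4.6 -7.5 11.7] op 0.015356416065816397 t 88.4
clock: 89.4
eef_pos: [0.5143, 0.0611, 0.0965]
eef_rot: [1.911, 2.492, 0.001]
wrist_force: [-0.1, 0.5, -0.4]
opening: 0.0359
tcp in rack mm [  0.8 -42.5  96.5]
tcp [0.5143 0.0611 0.0965] shift units [-0.05  -0.016  0.429]
turn units (tool z down => sign) : -0.006
F [-0.1  0.5 -0.4] op 0.03594409736048116 t 89.4
```

View pics/w44.png

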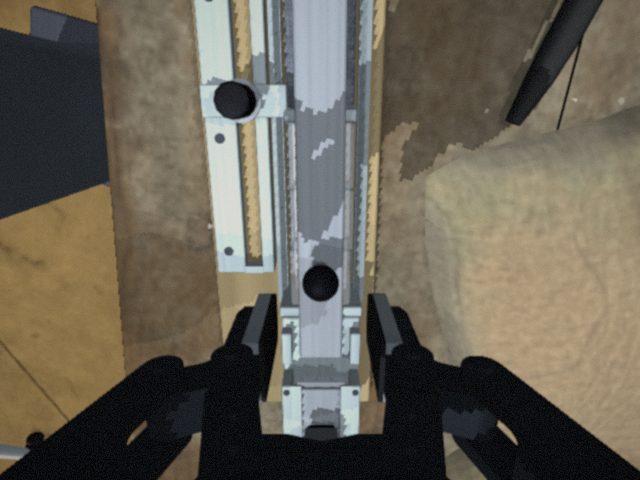

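```bash
python3 -m creep '[[[-0.05,-0.01,0],0],[[0,0,0],0],[[0,0,0],0],[[0,0,0],0],[[0,0,0],0],[[0,0,0.1],0],[[0,0,0.1],0],[[0,0,0.1],0],[[0,0,0.06],0],[[0,0,0],0]]' 0
python3 -m creep '[[[0,0,0.06],0],[[0,0,0.06],0],[[0,0,0.04],0],[[0,0,0],0],[[0,0,0],0],[[0,0,0],0],[[0,0,0],0],[[0,0,0],0],[[0,0,0],0],[[0,0,0],0]]' 0
python3 -c "
from h import *
togo(0,-45,75)"
```

```text
clock: 90.45
eef_pos: [0.5133, 0.0586, 0.077]
eef_rot: [-1.911, -2.492, 0.002]
wrist_force: [0.3, -0.2, -0.9]
opening: -0.0002
clock: 91.45
eef_pos: [0.5148, 0.0589, 0.0731]
eef_rot: [1.911, 2.492, -0.002]
wrist_force: [-7.6, -0.6, 19.9]
opening: -0.0001
tcp in rack mm [  0.7 -44.8  73.1]
tcp [0.5148 0.0589 0.0731] shift units [-0.005 -0.015 -0.039]
turn units (tool z down => sign) : -0.003
F [-7.6 -0.6 19.9] op -8.21921691779394e-05 t 91.45
```

```bash
python3 -m creep '[[[0,0,-0.3],0],[[0,0,-0.4],0],[[-0.4,0,-0.2],0],[[-0.5,0,0],0],[[-0.5,0,0],0],[[-0.4,0,0],0],[[-0.18,0,0],0],[[0,0,0],0],[[0,0,0],0],[[0,0,0],0]]' 34
python3 -c "
from h import *
togo(0,-143.5,64); grab('wrist','w45')"
```

```text
clock: 92.45
eef_pos: [0.5394, -0.035, 0.1148]
eef_rot: [-1.908, -2.495, -0.001]
wrist_force: [0.3, 0.3, 0.5]
opening: 0.0337
tcp in rack mm [ 1.000e-01 -1.418e+02  1.148e+02]
tcp [ 0.5394 -0.035   0.1148] shift units [-0.036 -0.002  1.016]
turn units (tool z down => sign) : 0.028
F [0.3 0.3 0.5] op 0.03373631083280499 t 92.45
```

View pics/w45.png

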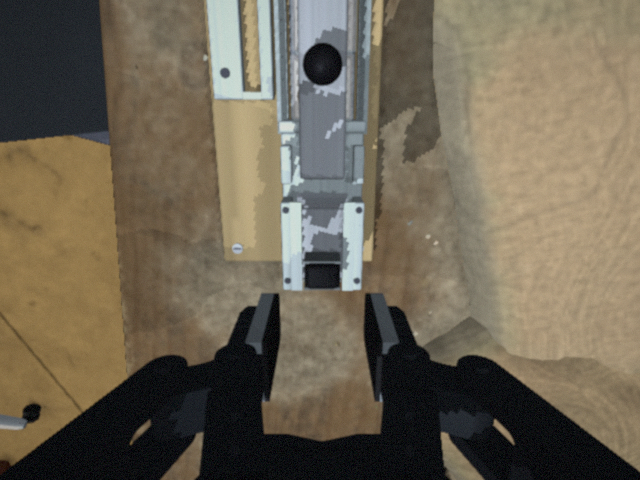

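```bash
python3 -m creep '[[[-0.03,0,0.15],0],[[0,0,0.2],0],[[0,0,0.2],0],[[0,0,0.2],0],[[0,0,0.15],0],[[0,0,0.1],0],[[0,0,0],0],[[0,0,0],0],[[0,0,0],0],[[0,0,0],0]]' 34
python3 -c "
from h import *
togo(0,-143.5,64)"
python3 -m creep '[[[0,0,0],0],[[0,0,0],0],[[0,0,0],0],[[0,0,0],0],[[0,0,0],0],[[0,0,0],0],[[0,0,0],0],[[0,0,0],0],[[0,0,0],0],[[0,0,0],0]]' 0 40
python3 -m creep '[[[0.07,0,0],0],[[0.07,0,0],0],[[0.07,0,0],0],[[0.07,0,0],0],[[0.07,0,0],0],[[0.07,0,0],0],[[0.07,0,0],0],[[0.07,0,0],0],[[0.04,0,0],0],[[0,0,0],0]]'
python3 -c "
from h import *
togo(0,-117.5,64);grab('wrist','w46')"
```

```text
clock: 93.5
eef_pos: [0.5406, -0.0384, 0.0653]
eef_rot: [1.911, 2.492, 0.001]
wrist_force: [0.6, -0.7, -0.5]
opening: 0.0342
tcp in rack mm [   0.4 -145.4   65.3]
tcp [ 0.5406 -0.0384  0.0653] shift units [ 0.038 -0.007  0.027]
turn units (tool z down => sign) : -0.003
F [ 0.6 -0.7 -0.5] op 0.03424479746845457 t 93.5
clock: 94.5
eef_pos: [0.5405, -0.0385, 0.0652]
eef_rot: [1.911, 2.492, 0.0]
wrist_force: [-0.6, -1.0, 5.1]
opening: 0.0167
clock: 95.5
eef_pos: [0.5337, -0.0132, 0.0653]
eef_rot: [1.911, 2.488, -0.003]
wrist_force: [1.1, -6.4, 4.9]
opening: 0.0168
tcp in rack mm [   0.3 -119.2   65.3]
tcp [ 0.5337 -0.0132  0.0653] shift units [ 0.035 -0.005  0.026]
turn units (tool z down => sign) : -0.022
F [ 1.1 -6.4  4.9] op 0.016751468422894836 t 95.5
```

View pics/w46.png

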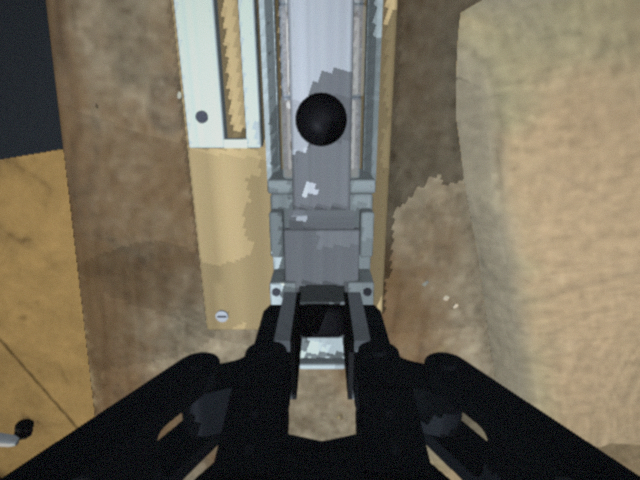

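```bash
python3 -m creep '[[[0.05,0,0],0],[[0.05,0,0],0],[[0,0,0],0],[[0,0,0],0],[[0,0,0],0],[[0,0,0],0],[[0,0,0],0],[[0,0,0],0],[[0,0,0],0],[[0,0,0],0]]'
python3 -c "
from h import *
togo(0,-117.5,64)"
python3 -m creep '[[[-0.06,0,0],0],[[-0.04,0,0],0],[[0,0,0],0],[[0,0,0],0],[[0,0,0],0],[[0,0,0],0],[[0,0,0],0],[[0,0,0],0],[[0,0,0],0],[[0,0,0],0]]' 34
python3 -m creep '[[[0,0,-0.2],0],[[0,0,-0.5],0],[[0,0,-0.6],0],[[0,0,-0.6],0],[[0,0,-0.6],0],[[0.5,0,-0.6],0],[[0.6,0,-0.6],0],[[0.6,0,-0.6],0],[[0.6,0,-0.3],0],[[0.6,0,0],0]]'
python3 -m creep '[[[0.6,0,0],0],[[0.4,0,0],0],[[0,0,0],0],[[0,0,0],0],[[0,0,0],0],[[0,0,0],0],[[0,0,0],0],[[0,0,0],0],[[0,0,0],0],[[0,0,0],0]]'
python3 -c "
from h import *
togo(0,0,250);grab('wrist','w47')"
```

```text
clock: 96.55
eef_pos: [0.5336, -0.0131, 0.0654]
eef_rot: [1.912, 2.481, -0.008]
wrist_force: [3.5, -11.4, 2.9]
opening: 0.0164
tcp in rack mm [   0.2 -119.1   65.4]
tcp [ 0.5336 -0.0131  0.0654] shift units [ 0.032 -0.004  0.028]
turn units (tool z down => sign) : -0.056
F [  3.5 -11.4   2.9] op 0.016439164342027315 t 96.55
clock: 97.55
eef_pos: [0.5324, -0.0094, 0.0648]
eef_rot: [1.912, 2.493, 0.0]
wrist_force: [-0.0, -0.8, 0.2]
opening: 0.0342
clock: 98.55
eef_pos: [0.4961, 0.1328, 0.299]
eef_rot: [1.908, 2.489, 0.008]
wrist_force: [1.1, 0.8, 0.5]
opening: 0.0337
clock: 99.55
eef_pos: [0.4818, 0.1788, 0.2948]
eef_rot: [-1.912, -2.493, 0.0]
wrist_force: [-0.5, 0.2, -0.0]
opening: 0.0341
tcp in rack mm [-1.000e-01  7.960e+01  2.948e+02]
tcp [0.4818 0.1788 0.2948] shift units [-1.593  0.002  0.895]
turn units (tool z down => sign) : -0.004
F [-0.5  0.2 -0. ] op 0.03405605827385825 t 99.55
```

View pics/w47.png

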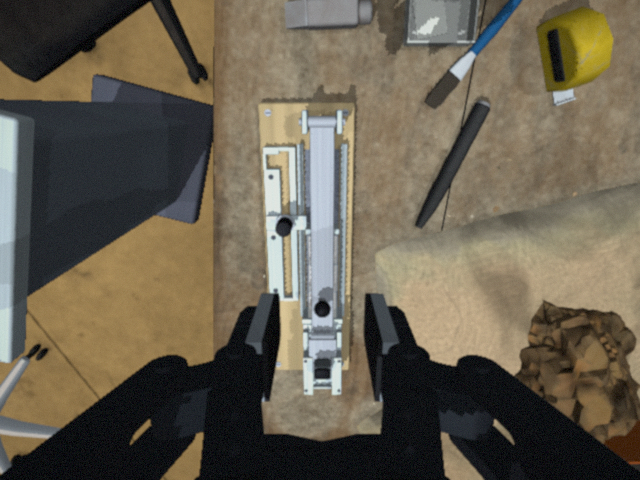

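Run:
```python
from h import *
z=np.load("pics/w47.npz"); st=dict(eef_pos=z["pos"],eef_rot=z["rot"]); p=z["p"]
cv2.imwrite("pics/c47.png",cv2.resize(p[200:400,230:390],None,fx=3,fy=3,interpolation=cv2.INTER_CUBIC))
for n,q,zz in [("lock exp 0,-118",(0,-118),78),("hasp",(0,-45),65),("foll top",(-40,39),52.5)]:
    print(n,proj("wrist",rw(q[0]/1e3,q[1]/1e3,zz/1e3),st))
for Z in ["w38"]:
    z=np.load("pics/w38.npz"); s2=dict(eef_pos=z["pos"],eef_rot=z["rot"])
    cv2.imwrite("pics/c38.png",cv2.resize(z["p"][160:300,250:370],None,fx=4,fy=4,interpolation=cv2.INTER_CUBIC))
    for c in (-53.5,-20.5,12.5): print(c,[np.round(proj("wrist",rw(x/1e3,(c+y)/1e3,.041),s2)) for x,y in [(-16.5,-16.5),(16.5,16.5)]])
grab('scene','s48')
```

```text
lock exp 0,-118 [322.20263824 374.60150648]
hasp [322.18048821 308.86493765]
foll top [283.15613938 229.82172772]
-53.5 [array([310., 273.]), array([338., 247.])]
-20.5 [array([309., 247.]), array([338., 220.])]
12.5 [array([309., 220.]), array([338., 191.])]
```

View pics/c47.png

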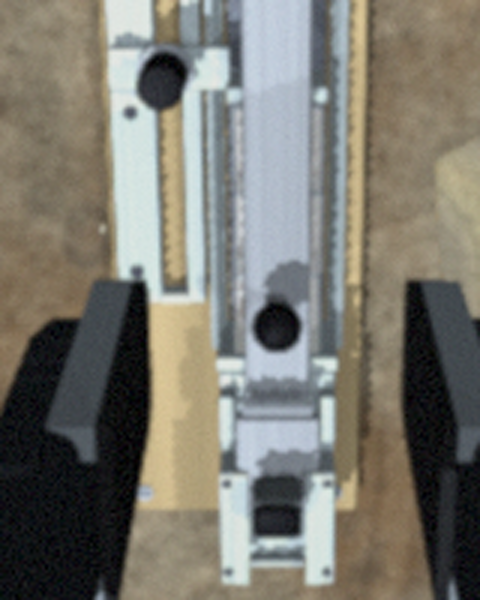

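View pics/c38.png

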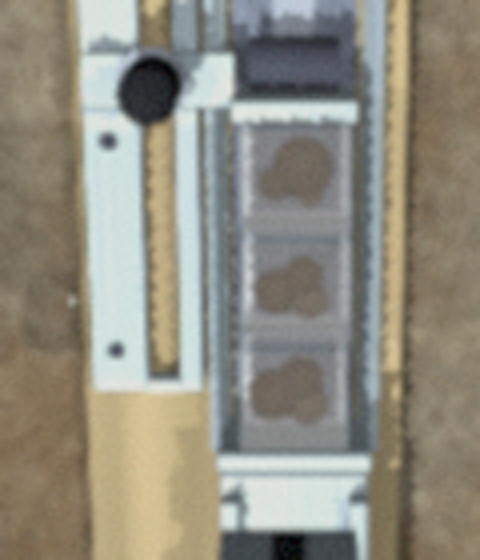

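View pics/s48.png

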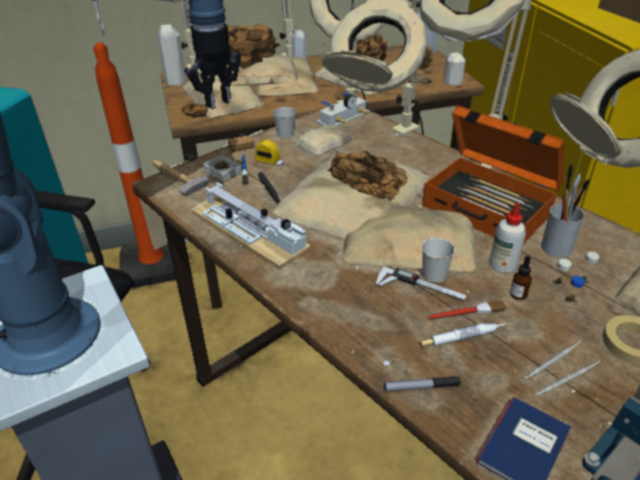

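```bash
python3 -c "
from workcell import order
print(order.close_job())"
```

```text
the job is handed in; nothing more can be done
None
```

The job is handed in at about 100 s on the clock. All three specimen boxes on the bench are packed lid up in the rack, the hasp is down over them and the lock is home. No verdict was reported.

I slid the lock back to its stop, swung the hasp past upright and parked the follower's knob in the notch. Then I set the boxes in the track, walked the follower closed onto them, swung the hasp down and slid the lock home.

**What the last checks showed:**
- **Boxes:** three lids stand in the track with no visible gaps between end stop and follower. This was seen before the hasp covered them.
- **Follower:** its knob is in the straight slot, within a few mm of the place expected for three boxes.
- **Hasp:** the knob top is at 73 mm under a 20 N press, against 74 mm expected when flat.
- **Lock:** it stalled against its home stop, and the picture puts it within about 1 mm of home.
- **Bench:** no box is left, and the caliper, scribe and marker look unmoved. The arm is clear of everything.

**What went wrong on the way:** the hasp knob slipped out of the grip at about 83° during lifting. I pushed the bar the rest of the way with the fingers closed. The last view reads the follower's knob about 2 px from its expected spot, which I put down to how its centre was picked.

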